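# Load the wash rack and hang it on the drip rail

## Task

Load the wash rack where it stands: take every spacer ring off the turntable and drop it into the tube of its own size, large rings in the large tube and small ones in the small tube, lying flat in one column. Then pick up the loaded rack by its grip tab, keep it upright, hook it onto the drip rail at the loading end, the end farther from the tape mark, and slide it along the rail, hooked all the way, until its hook is centred over the mark. Leave it hanging there at rest and do not disturb the can, the pump or the spanner.

Things in the scene. Friction and masses are not known exactly. Their poses are not given: they have to be found in the camera images.
- large1: a large bare aluminium spacer ring, outside diameter 47 mm, hole 28 mm, 12 mm thick, about 31 g; starts lying flat on the turntable; may be absent. Origin: its centre; z along its axis
- large2: a large bare aluminium spacer ring, outside diameter 47 mm, hole 28 mm, 12 mm thick, about 31 g; starts lying flat on the turntable; may be absent. Origin: its centre; z along its axis
- large3: a large bare aluminium spacer ring, outside diameter 47 mm, hole 28 mm, 12 mm thick, about 31 g; starts lying flat on the turntable; may be absent. Origin: its centre; z along its axis
- small1: a small bare aluminium spacer ring, outside diameter 37 mm, hole 21 mm, 12 mm thick, about 21 g; starts lying flat on the turntable; may be absent. Origin: its centre; z along its axis
- small2: a small bare aluminium spacer ring, outside diameter 37 mm, hole 21 mm, 12 mm thick, about 21 g; starts lying flat on the turntable; may be absent. Origin: its centre; z along its axis
- small3: a small bare aluminium spacer ring, outside diameter 37 mm, hole 21 mm, 12 mm thick, about 21 g; starts lying flat on the turntable; may be absent. Origin: its centre; z along its axis
- turntable: bench turntable of aluminium, 234 mm across: a flat dark disc that spins freely on a fixed foot. Origin: on its axis at bench level; the rings lie on the disc's face 28 mm above this, inside a rim 4 mm high and 3 mm thick
- rack: stainless wash rack, 0.5 kg, loose on the bench. Foot 70 (x) by 250 (y) by 5 mm; perforated tubes at y = +90 mm (large) and -90 mm (small); between them a flat spine 30 mm wide (middle at x = -12 mm) up to a hook that opens downwards, black grip tab on top, 227 mm tall. Origin: centre of the foot's underside; z up, x towards the hook's free lip, at the start away from the robot within 20 degrees
- rack_hook (a point): point 169 mm above the rack's foot where the rail's axis lies when the hook is seated: an inverted-V saddle, 30 mm wide along y, rests on the bar. The mouth below is 18 mm wide in x between spine (-x) and lip (+x); the lip ends 26 mm below this point, slightly flared. To hook on, bring the rack towards +x with the lip's end above the bar and the tubes below it, then lower. Axes as the rack
- rack_tab (a point): middle of the grip tab on top of the rack, on the vertical line through the hook: 10 mm thick in the rack's x, 32 mm wide in its y, from 22 mm below to 20 mm above this point (207 mm above the foot)
- rack_large (a point): centre of the inner floor of the rack's large tube: inner diameter 51 mm, mouth 43 mm above this point, the last 6 mm of it a funnel that widens to 59 mm inside and 64 mm outside. Axes as the rack. Holds up to three large rings in one column
- rack_small (a point): centre of the inner floor of the rack's small tube: inner diameter 41 mm, mouth 43 mm above this point, the last 6 mm of it a funnel that widens to 49 mm inside and 54 mm outside. Axes as the rack. Holds up to three small rings in one column
- rail: fixed drip rail: a level steel bar of 12 mm diameter, 590 mm long, along this body's y, its axis 240 mm above the bench, on a post at each end; collars 22 mm across stand out to 20 mm inside each post. Below it a drip tray 90 mm wide and 22 mm high. Origin: on the bench below the middle of the bar; x points away from the robot, z up. The loading end is the +y end
- mark: the mark: a band of yellow tape 15 mm wide round the rail, somewhat towards its -y end. Origin: on the bar's axis at the middle of the band; axes as the rail
- can: bystander: grey spray can, 66 mm across, 190 mm tall; origin centre of its underside
- pump: bystander: used brake pump block, 90 by 75 mm, 105 mm tall; origin centre of its underside
- spanner: bystander: spanner 190 mm long lying flat; origin at its middle, underside

How it is judged:
On the way, in this order (a step that is already met when the one before it is completed fails the run):
1. every ring present lies flat in the tube of its size while the rack stands on the bench (x of large1 in the frame of rack_large between -0.006 and 0.006 m and y of large1 in the frame of rack_large between -0.006 and 0.006 m and z of large1 in the frame of rack_large between 0.003 and 0.034 m and angle between the z axis of each of large1, large2, large3, small1, small2, small3 and the z axis of rack, either way round below 0.15 rad and x of large2 in the frame of rack_large between -0.006 and 0.006 m and y of large2 in the frame of rack_large between -0.006 and 0.006 m and z of large2 in the frame of rack_large between 0.003 and 0.034 m and x of large3 in the frame of rack_large between -0.006 and 0.006 m and y of large3 in the frame of rack_large between -0.006 and 0.006 m and z of large3 in the frame of rack_large between 0.003 and 0.034 m and x of small1 in the frame of rack_small between -0.006 and 0.006 m and y of small1 in the frame of rack_small between -0.006 and 0.006 m and z of small1 in the frame of rack_small between 0.003 and 0.034 m and x of small2 in the frame of rack_small between -0.006 and 0.006 m and y of small2 in the frame of rack_small between -0.006 and 0.006 m and z of small2 in the frame of rack_small between 0.003 and 0.034 m and x of small3 in the frame of rack_small between -0.006 and 0.006 m and y of small3 in the frame of rack_small between -0.006 and 0.006 m and z of small3 in the frame of rack_small between 0.003 and 0.034 m and height (world z) of rack below 0.01 m), for 0.2 s.
2. the rack is hooked on the rail at the loading end, more than 12 cm from the mark (x of rack_hook in the frame of rail between -0.006 and 0.006 m and z of rack_hook in the frame of rail between 0.235 and 0.245 m and angle between rack's own z axis and vertical below 0.2 rad and y of rack_hook in the frame of mark above 0.12 m), for 0.2 s.
3. the rack, still hooked, passes along the stretch 3 to 10 cm before the mark (x of rack_hook in the frame of rail between -0.006 and 0.006 m and z of rack_hook in the frame of rail between 0.235 and 0.245 m and angle between rack's own z axis and vertical below 0.2 rad and y of rack_hook in the frame of mark between 0.03 and 0.1 m), for 0.1 s.
4. the rack, still hooked, reaches the mark (x of rack_hook in the frame of rail between -0.006 and 0.006 m and z of rack_hook in the frame of rail between 0.235 and 0.245 m and angle between rack's own z axis and vertical below 0.2 rad and y of rack_hook in the frame of mark between -0.012 and 0.012 m), for 0.2 s.
At the end, for the whole second after the job is handed in: every ring present lies flat in the tube of its size (within 6 mm of the tube's axis, no more than three deep), and the rack hangs upright (within 0.2 rad) on the rail by its hook, its middle within 12 mm of the middle of the tape mark, at rest and let go (all of step 4 and x of large1 in the frame of rack_large between -0.006 and 0.006 m and y of large1 in the frame of rack_large between -0.006 and 0.006 m and z of large1 in the frame of rack_large between 0.003 and 0.034 m and angle between the z axis of each of large1, large2, large3, small1, small2, small3 and the z axis of rack, either way round below 0.15 rad and x of large2 in the frame of rack_large between -0.006 and 0.006 m and y of large2 in the frame of rack_large between -0.006 and 0.006 m and z of large2 in the frame of rack_large between 0.003 and 0.034 m and x of large3 in the frame of rack_large between -0.006 and 0.006 m and y of large3 in the frame of rack_large between -0.006 and 0.006 m and z of large3 in the frame of rack_large between 0.003 and 0.034 m and x of small1 in the frame of rack_small between -0.006 and 0.006 m and y of small1 in the frame of rack_small between -0.006 and 0.006 m and z of small1 in the frame of rack_small between 0.003 and 0.034 m and x of small2 in the frame of rack_small between -0.006 and 0.006 m and y of small2 in the frame of rack_small between -0.006 and 0.006 m and z of small2 in the frame of rack_small between 0.003 and 0.034 m and x of small3 in the frame of rack_small between -0.006 and 0.006 m and y of small3 in the frame of rack_small between -0.006 and 0.006 m and z of small3 in the frame of rack_small between 0.003 and 0.034 m and contact force between rack and rail above 2 N and linear speed of rack below 0.03 m/s and angular speed of rack below 0.3 rad/s); the robot touches nothing.
It fails at once if the rack is tipped more than 35 degrees (angle between rack's own z axis and vertical above 0.6 rad).
It fails at once if the can, the pump or the spanner is moved more than 3 cm (distance of any of can, pump, spanner from where it was at the start of the episode above 0.03 m).
Of large1, large2, large3 only 2 to 3 are there at a start; the rules pass over those that are not, and their reading is None.
Of small1, small2, small3 only 2 to 3 are there at a start; the rules pass over those that are not, and their reading is None.
At some moment in a run one of large1, large2, large3, small1, small2, small3, rack may be knocked a few centimetres aside while the robot is not near it.
It also fails if it takes over 210 s, if anything falls off the work surface, if the arm or the gripper's body presses on something with over 40 N, if the wrist force passes 120 N, or if a joint passes its speed limit or range.

## Robot

A 6-joint arm with a two-finger parallel gripper is mounted at the origin on the work surface. World frame = base frame: x ahead of the robot, y to its left, z up, the work surface at z = 0. Lengths are in m, angles in rad, forces in N, time in s.
With the tool pointing down it reaches from about 0.35 to 0.775 m from the base axis. Payload 5.5 kg.
Tool frame: the origin (TCP) lies midway between the tips of the shut fingers; the grasp point (between the pads) lies 19 mm behind it; z points along the fingers, y is the line along which they close (so a half turn about z gives the same grasp; the last joint's range is limited). The gripper opens to 85 mm and grips with 20 to 120 N. Pads are 22 mm wide; open, the fingers measure 114 mm over their backs; the gripper's body (76 mm by 85 mm) begins 54 mm behind the grasp point. The pads swing forward as they close: fully open they stand 13 mm farther back than shut.
Start: joints at [0.981, 0.313, 0.046, 1.304, 0, 1.431], TCP at [0.25, 0.518, 0.231] pointing down, gripper open.
Joint ranges: [-2.76, 2.76], [-0.86, 1.69], [-1.03, 1.26], [-2.2, 2.34], [-1.47, 1.5], [-3.14, 3.14]. Speed limits (rad/s): [2.57, 2.57, 3.14, 3.14, 3.14, 3.14].

## Interface

Orientations are given as a unit quaternion [w, x, y, z].
In Python, from workcell import env gives the robot as it stands.
- The arm moves only by the tool move_arm, never from a script. Its argument "targets" is a list of rows, each a list of 3 entries, a list of its own where there are three numbers: the shift along the tool's x, y, z in mm, then the turn, a rotation vector about the tool's x, y, z in units of 10 degrees (1.0 is 10 degrees), then the closure, from -1 (fully open) to 1 (shut). In form: [[[dx, dy, dz], [ax, ay, az], gripper], ...]. A call has 1 to 5 rows; each row is the pose to reach, as a shift and turn from the pose commanded when the call began, along the tool's axes at that moment; what a row does not reach only later rows make up. A row lasts 1/8 s, in which the tool goes at most 62.5 mm and 10.7 degrees, less where a joint would pass 70% of its speed; a pose out of reach is approached as far as the arm can. A call with a gripper value outside its range is refused whole. The fingers move at their own pace and stop on an object; "squeeze" is the grip in N (left out, the last holds). Time passes only in rows, so rows that repeat a pose let the fingers close. It gives the time, the measured TCP pose, the force, the opening and the grip force at its end, in the units of the state.
- env.get_state(): the state, without advancing time (a new reading comes with each control period).
- env.read_camera(name): name is "side" or "top"; returns a dict with "pixels" (400x640x3 uint8, red, green, blue), "fovy" (degrees; the focal length in pixels is half the picture's height over the tangent of half this angle, whatever the lens; pixels are square), "cx", "cy" (the principal point, pixels), "extrinsics" (4x4, takes a point from world to camera coordinates). Camera axes: x right, y up, looking along -z (the intrinsics and any distortion apply to the point x, -y, -z); pixel columns grow to the right and rows downward; lengths in m; the calibration is good to about 2 mm. A picture is of the moment at which its call begins. There is no depth.
- env.hand_in(): hands the job in; it is judged then, once.
Trained networks look in a picture, given as the dict that the camera call returned (one of the last four; its "shot" number tells which), for a name from the list of things; names that differ only in an ending like _2 or _b are one class to them, and where a whole thing is asked for, a point or a joint stands for the part that bears it (a point fixed in the world has none). Each returns a list of dicts, best first, with "confidence" (0 to 1); they miss things now and then, are a little off and sometimes report something else, mostly with a low value. They report only what shows in the picture. A call takes as long as a camera call.
- env.spot_in(thing, picture): "centre" ([x, y, z] in m, in world coordinates, good to about 4 mm: the middle of the surface that is visible of it).
- env.regions_of(thing, picture): "mask" (400x640 bool, what is visible of it).
- env.landmark_of(thing, picture): "centre" ([x, y, z] in m, in world coordinates, good to about 4 mm: a listed point, or the origin of a listed thing).
The state is a dict: "clock": time; "joint_pos": joint angles; "qvel": joint speeds; "tau": joint torques, N m; "tcp_pos": TCP position; "orientation": TCP orientation; "wrist_force": force on the tool from outside, world axes, zero at the start; "ft_torque": the same for the moment, N m; "finger_gap": finger opening in m; "grip_force": force on a finger pad.
Only numpy, scipy, OpenCV 4.12 (cv2) and the standard library are available. Lean on these libraries where they do the work, as an engineer would, in place of code of your own. Each camera call takes 0.05 s, during which the arm holds its last target. There are 200 camera calls.

## Working session

There is one attempt and no reset: what is moved stays moved. The work goes in short steps, Python scripts to look and compute and a tool call to move; the robot and the scene stay as the last step left them, time stands still between calls to the robot, and variables do not carry over. Pictures are saved under pics/ and viewed, at most 14 in all, crops included, and the job is handed in when it is done.

Besides the shell and the picture viewer there is one more tool, called after "Request:" in YAML: its name, and indented under it one key for each argument. move_arm: Moves the arm, as the interface text tells. Its arguments: {"type":"object","properties":{"targets":{"type":"array","items":{"type":"array"}},"squeeze":{"type":"number"}},"required":["targets"]}

```bash
mkdir -p pics; ls
cat > h.py <<'E'
import numpy as np, cv2
from scipy.spatial.transform import Rotation as R
from workcell import env
def shot(n,save=None):
    p=env.read_camera(n)
    if save: cv2.imwrite(f'pics/{save}.png',cv2.cvtColor(p['pixels'],cv2.COLOR_RGB2BGR))
    return p
def proj(p,X):
    E=np.array(p['extrinsics']);c=E[:3,:3]@np.array(X)+E[:3,3]
    f=200/np.tan(np.radians(p['fovy'])/2)
    return np.array([p['cx']+f*c[0]/-c[2],p['cy']-f*c[1]/-c[2]])
def ray(p,uv,z):
    E=np.array(p['extrinsics']);f=200/np.tan(np.radians(p['fovy'])/2)
    d=E[:3,:3].T@np.array([(uv[0]-p['cx'])/f,-(uv[1]-p['cy'])/f,-1]);o=-E[:3,:3].T@E[:3,3]
    return o+d*(z-o[2])/d[2]
def tool(goal):  # world goal -> shift in tool axes mm
    s=env.get_state();w,x,y,z=s['orientation'];r=R.from_quat([x,y,z,w])
    return np.round(r.inv().apply(np.array(goal)-s['tcp_pos'])*1000,1)
def show(L,k='centre',c=.2):
    return [(np.round(d[k],3).tolist(),round(d['confidence'],2)) for d in L if d['confidence']>c]
E
python3 - <<'E'
from h import *
s=env.get_state();print(s)
for n in('side','top'):
    p=shot(n,n+'0');print(n,p['fovy'],p['cx'],p['cy'],{k:v for k,v in p.items() if k!='pixels'})
    for t in('large1','small1'): print(t,show(env.spot_in(t,p)))
    for t in('rack','rack_hook','rack_tab','rack_large','rack_small','rail','mark','turntable','can','pump','spanner'): print(t,show(env.landmark_of(t,p)))
E
```

```text
pics
{'clock': 0.0, 'joint_pos': array([ 9.81407567e-01,  3.14024081e-01,  4.49852960e-02,  1.30362274e+00,
       -1.12230737e-05,  1.43119061e+00]), 'qvel': array([-5.52160997e-04, -3.84724304e-04, -1.05319998e-03, -7.90865562e-04,
       -3.02288453e-05, -9.28036196e-04]), 'tau': array([-2.14796528e-03, -4.80632007e+01,  2.98531902e+01,  1.93225272e-02,
       -3.75582085e-04,  7.64076759e-06]), 'tcp_pos': array([0.24971657, 0.51736909, 0.230398  ]), 'orientation': array([-3.27208899e-04,  2.23000514e-01,  9.74817881e-01, -8.73328564e-04]), 'wrist_force': array([-0.59511561,  0.06203598,  0.48827324]), 'ft_torque': array([-0.01875757,  0.00095047,  0.0788427 ]), 'grip_force': 0.0, 'finger_gap': 0.0854669585393317}
side 56.293575952796964 321.7779416616217 195.56511677796547 {'fovy': 56.293575952796964, 'cx': 321.7779416616217, 'cy': 195.56511677796547, 'extrinsics': array([[-0.99511661, -0.09749031, -0.01544582,  0.53707287],
       [ 0.04144138, -0.55467108,  0.83103706, -0.15605014],
       [-0.08958541,  0.82633869,  0.55600254, -1.154148  ],
       [ 0.        ,  0.        ,  
[... 1279 characters left out ...]
202, 0.003], 0.8)]
rack_hook [([0.462, -0.2, 0.169], 0.64), ([0.577, 0.464, -0.006], 0.41)]
rack_tab [([0.46, -0.201, 0.205], 0.95)]
rack_large [([0.526, 0.229, 0.03], 0.65), ([0.434, -0.11, 0.006], 0.64)]
rack_small [([0.487, -0.286, 0.0], 0.8)]
rail [([0.671, 0.002, -0.001], 0.81), ([0.459, -0.2, 0.168], 0.65)]
mark [([0.674, -0.099, 0.243], 0.61)]
turntable [([0.468, 0.213, -0.003], 0.8), ([0.463, -0.202, 0.001], 0.54), ([0.487, -0.285, -0.0], 0.35), ([0.43, -0.105, 0.009], 0.24), ([0.419, 0.257, 0.033], 0.22)]
can [([0.572, -0.453, 0.001], 0.91)]
pump [([0.576, 0.461, -0.006], 0.82)]
spanner [([0.392, -0.479, -0.001], 0.68), ([0.575, 0.462, -0.008], 0.52), ([0.462, -0.202, 0.002], 0.26)]
```

View pics/side0.png

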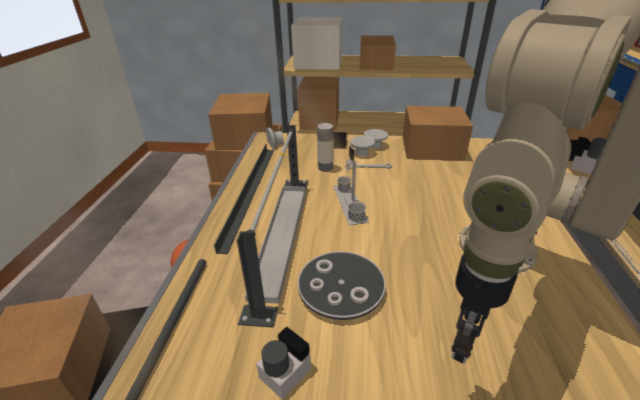

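View pics/top0.png

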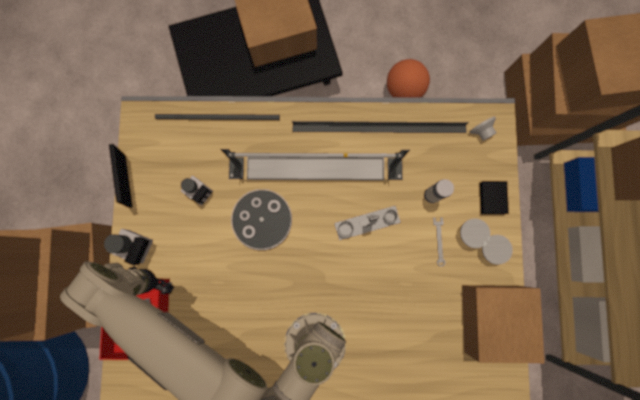

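Side view shows four rings on the disc at (325,267), (316,284), (335,298), (360,295). The rack is upright at (355,200), and the rail and mark are clear. Next I'll locate the rings precisely.

Run:
```python
from h import *
ims=[]
for n in('side','top'):
    p=shot(n)
    for t in('large1','small1'):
        for d in env.regions_of(t,p):
            if d['confidence']<.25: continue
            m=d['mask'].astype(np.uint8);ys,xs=np.nonzero(m)
            if len(xs)<8: continue
            c=cv2.convexHull(np.stack([xs,ys],1).astype(np.int32))
            (cx,cy),a,ang=cv2.fitEllipse(c) if len(c)>=5 else ((xs.mean(),ys.mean()),(0,0),0)
            print(n,t,round(d['confidence'],2),'pix',round(xs.mean(),1),round(ys.mean(),1),len(xs),np.round(a,1),'w',np.round(ray(p,(xs.mean(),ys.mean()),.037),3),np.round(ray(p,(cx,cy),.037),3))
    for t in('rack_large','rack_small','rack_tab','mark','turntable'):
        print(t,show(env.landmark_of(t,p)))
    x,y,w,h=(290,240,110,85) if n=='side' else (225,180,75,75)
    im=cv2.cvtColor(p['pixels'],cv2.COLOR_RGB2BGR)[y:y+h,x:x+w]
    ims.append(cv2.resize(im,(380,300),interpolation=cv2.INTER_CUBIC))
cv2.imwrite('pics/rings.png',np.hstack(ims))
```

```text
side large1 0.66 pix 323.6 266.0 166 [14.3 16.7] w [0.518 0.167 0.037] [0.518 0.167 0.037]
side large1 0.58 pix 358.9 294.6 205 [16.5 18.4] w [0.418 0.261 0.037] [0.418 0.262 0.037]
side small1 0.71 pix 316.0 284.4 169 [13.8 15. ] w [0.531 0.236 0.037] [0.531 0.236 0.037]
side small1 0.58 pix 334.2 298.4 150 [13.2 14.2] w [0.48  0.279 0.037] [0.48  0.279 0.037]
rack_large [([0.436, -0.11, 0.004], 0.77)]
rack_small [([0.482, -0.283, 0.006], 0.56)]
rack_tab [([0.458, -0.197, 0.203], 0.87)]
mark []
turntable [([0.466, 0.214, -0.002], 0.61)]
top large1 0.65 pix 248.3 231.8 71 [11.4 11.5] w [0.417 0.256 0.037] [0.417 0.256 0.037]
top large1 0.64 pix 273.0 206.5 110 [12.2 12.8] w [0.515 0.164 0.037] [0.516 0.163 0.037]
top small1 0.56 pix 255.8 202.7 65 [9.2 9.8] w [0.53  0.23  0.037] [0.53  0.23  0.037]
rack_large [([0.432, -0.111, 0.008], 0.75)]
rack_small [([0.49, -0.285, 0.003], 0.85)]
rack_tab [([0.463, -0.204, 0.207], 0.59)]
mark [([0.674, -0.098, 0.24], 0.42)]
turntable [([0.468, 0.21, -0.0], 0.91)]
```

View pics/rings.png

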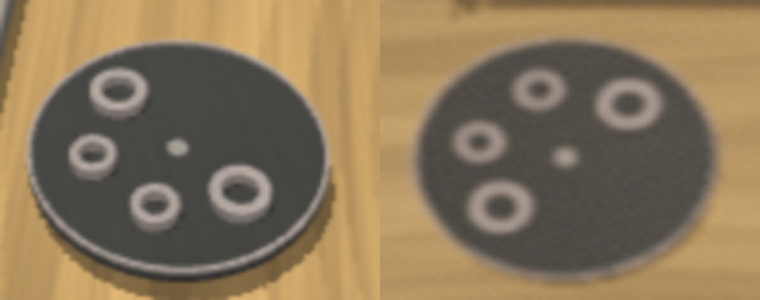

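Four rings are confirmed in both cameras: large at (0.517,0.164) and (0.4175,0.257), small at (0.530,0.232) and (0.481,0.275). I'm starting with the large ring nearest the rail, closing along world x.

Run:
```python
from h import *
print(tool([.517,.165,.12]))
```

```text
[-393.8 -201.7  111.3]
```

Request:
move_arm:
  targets:
    - [[-60,-30,0],[0,0,1],-0.4]
    - [[-118,-60,10],[0,0,2],-0.4]
    - [[-175,-90,20],[0,0,3],-0.4]
    - [[-230,-118,30],[0,0,4],-0.4]
    - [[-285,-146,50],[0,0,5],-0.4]
  squeeze: 30

```text
clock: 2.82
tcp_pos: [0.4372, 0.271, 0.1855]
orientation: [0.001, 0.616, 0.787, 0.001]
wrist_force: [0.6, 1.1, -0.9]
finger_gap: 0.0598
grip_force: 0.0
```

```bash
cat >> h.py <<'E'
def phi():
    s=env.get_state();w,x,y,z=s['orientation'];v=R.from_quat([x,y,z,w]).apply([0,1,0]);return round(float(np.degrees(np.arctan2(v[1],v[0]))),1)
def stat():
    s=env.get_state();print('t',round(s['clock'],2),'tcp',np.round(s['tcp_pos'],4),'phi',phi(),'gap',round(s['finger_gap'],4),'grip',round(s['grip_force'],1),'F',np.round(s['wrist_force'],1),'j',np.round(s['joint_pos'],2))
E
python3 - <<'E'
from h import *
stat();print(tool([.517,.165,.12]))
E
```

```text
t 2.83 tcp [0.4372 0.271  0.1855] phi 13.9 gap 0.0598 grip 0.0 F [ 0.6  1.1 -0.9] j [ 0.4   0.21 -0.2   1.15  0.    1.73]
[-122.1   51.8   65.6]
```

Request:
move_arm:
  targets:
    - [[-50,21,20],[0,0,0.7],-0.4]
    - [[-100,42,40],[0,0,1.4],-0.4]
    - [[-122,52,66],[0,0,1.4],-0.4]
    - [[-122,52,66],[0,0,1.4],-0.4]

```text
clock: 3.32
tcp_pos: [0.5155, 0.1651, 0.117]
orientation: [-0.001, 0.707, 0.707, -0.002]
wrist_force: [-0.2, -0.1, 0.8]
finger_gap: 0.0596
grip_force: 0.0
```

```bash
cat >> h.py <<'E'
def rings():
    out=[]
    for n in('side','top'):
        p=shot(n)
        for t in('large1','small1'):
            for d in env.regions_of(t,p):
                if d['confidence']<.3: continue
                ys,xs=np.nonzero(d['mask'])
                if len(xs)<20: continue
                w=ray(p,(xs.mean(),ys.mean()),.037)
                print(n,t,round(d['confidence'],2),len(xs),np.round(w,3))
E
python3 - <<'E'
from h import *
rings();stat();print(tool([.517,.165,.029]))
p=shot('side');q=shot('top')
a=cv2.resize(p['pixels'][160:320,240:400],(400,400));b=cv2.resize(q['pixels'][160:260,220:320],(400,400))
cv2.imwrite('pics/a1.png',cv2.cvtColor(np.hstack([a,b]),cv2.COLOR_RGB2BGR))
E
```

```text
side large1 0.74 170 [0.518 0.167 0.037]
side large1 0.74 1027 [ 0.455 -0.208  0.037]
side large1 0.49 6002 [0.683 0.09  0.037]
side large1 0.45 203 [0.419 0.262 0.037]
side small1 0.56 144 [0.48  0.28  0.037]
side small1 0.45 104 [0.53  0.235 0.037]
t 3.62 tcp [0.5161 0.168  0.1202] phi 0.3 gap 0.06 grip 0.0 F [ 0.2 -0.3  0. ] j [ 0.17  0.31 -0.24  1.02  0.    1.73]
[-3.1  0.7 91.2]
```

View pics/a1.png

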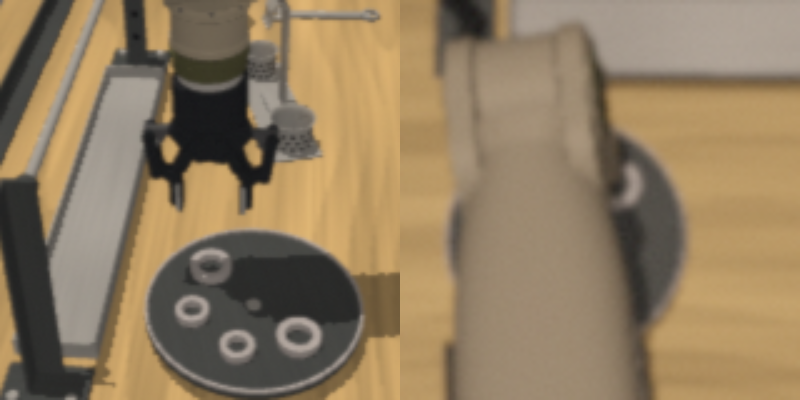

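Request:
move_arm:
  targets:
    - [[-2,1,45],[0,0,0],-0.4]
    - [[-2,1,75],[0,0,0],-0.4]
    - [[-2,1,91],[0,0,0],-0.4]
    - [[-2,1,91],[0,0,0],-0.4]
  squeeze: 30

```text
clock: 4.22
tcp_pos: [0.5163, 0.1651, 0.0275]
orientation: [-0.001, 0.706, 0.709, -0.001]
wrist_force: [-0.2, 0.5, 0.1]
finger_gap: 0.0595
grip_force: 0.0
```

Request:
move_arm:
  targets:
    - [[0,0,0],[0,0,0],1]
    - [[0,0,0],[0,0,0],1]
    - [[0,0,0],[0,0,0],1]
    - [[0,0,0],[0,0,0],1]
    - [[0,0,0],[0,0,0],1]
  squeeze: 30

```text
clock: 4.85
tcp_pos: [0.5183, 0.1652, 0.0294]
orientation: [0.001, 0.706, 0.709, 0.001]
wrist_force: [0.5, 0.2, 6.7]
finger_gap: 0.0449
grip_force: 31.2
```

Request:
move_arm:
  targets:
    - [[0,0,-20],[0,0,0],1]
    - [[0,0,-60],[0,0,0],1]
    - [[0,0,-100],[0,0,0],1]
    - [[0,0,-100],[0,0,0],1]

```text
clock: 5.35
tcp_pos: [0.5195, 0.1653, 0.1317]
orientation: [0.002, 0.706, 0.708, 0.003]
wrist_force: [0.7, -1.5, -1.0]
finger_gap: 0.0453
grip_force: 30.8
```

Run:
```python
from h import *
rings();stat();print(tool([.435,-.111,.12]))
p=shot('side');q=shot('top')
a=cv2.resize(p['pixels'][160:320,240:400],(400,400));b=cv2.resize(p['pixels'][195:275,295:375],(400,400))
cv2.imwrite('pics/a2.png',cv2.cvtColor(np.hstack([a,b]),cv2.COLOR_RGB2BGR))
```

```text
side large1 0.71 229 [0.417 0.262 0.037]
side large1 0.56 184 [0.532 0.05  0.037]
side small1 0.71 1088 [ 0.454 -0.206  0.037]
side small1 0.69 164 [0.479 0.279 0.037]
side small1 0.53 104 [0.531 0.237 0.037]
top large1 0.42 278 [ 0.385 -0.47   0.037]
t 5.65 tcp [0.516  0.1647 0.1266] phi 0.2 gap 0.0452 grip 30.8 F [ 0.5 -0.1 -1.1] j [ 0.16  0.31 -0.23  1.04  0.    1.73]
[-275.4  -82.     7. ]
```

View pics/a2.png

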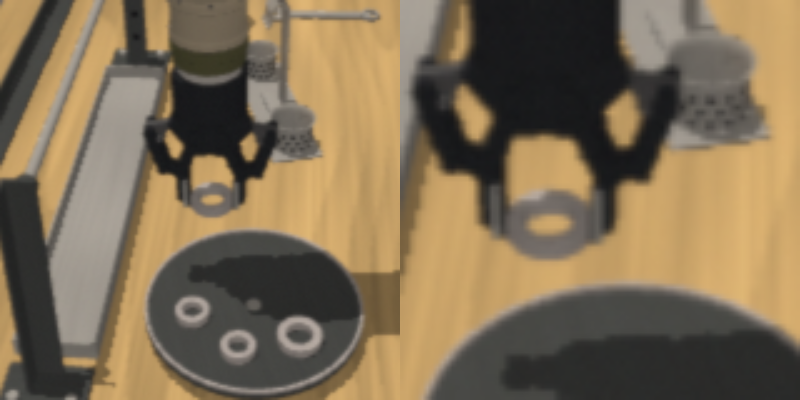

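Request:
move_arm:
  targets:
    - [[-58,-17,2],[0,0,0],1]
    - [[-115,-34,3],[0,0,0],1]
    - [[-172,-51,4],[0,0,0],1]
    - [[-229,-68,5],[0,0,0],1]
    - [[-275,-82,7],[0,0,0],1]

```text
clock: 6.38
tcp_pos: [0.4352, -0.1122, 0.1208]
orientation: [-0.0, 0.706, 0.708, -0.0]
wrist_force: [0.7, 0.5, 0.6]
finger_gap: 0.0453
grip_force: 30.8
```

```bash
cat >> h.py <<'E'
def held(t,dz=.0075):
    s=env.get_state();tc=s['tcp_pos']
    p=shot('side')
    for d in env.regions_of(t,p):
        if d['confidence']<.3: continue
        ys,xs=np.nonzero(d['mask'])
        w=ray(p,(xs.mean(),ys.mean()),tc[2]+dz)
        if np.linalg.norm(w[:2]-tc[:2])<.04: print('held',round(d['confidence'],2),len(xs),np.round(w,4),np.round((w-tc)*1000,1))
E
python3 - <<'E'
from h import *
env.read_camera('side')
stat();held('large1');held('small1');
p=shot('side')
for t in('rack_large','rack_small','rack_tab'): print(t,show(env.landmark_of(t,p)))
a=p['pixels'][185:235,320:400]
cv2.imwrite('pics/a3.png',cv2.cvtColor(cv2.resize(a,(800,500),interpolation=cv2.INTER_CUBIC),cv2.COLOR_RGB2BGR))
E
```

```text
t 6.42 tcp [ 0.4342 -0.1165  0.1205] phi -0.1 gap 0.0453 grip 30.9 F [-0.3 -2.9 -1.2] j [-0.44  0.14 -0.46  0.97 -0.    1.13]
held 0.66 138 [ 0.4339 -0.112   0.128 ] [-0.3  4.4  7.5]
rack_large [([0.433, -0.113, 0.003], 0.83), ([0.435, -0.111, 0.123], 0.32)]
rack_small [([0.486, -0.286, 0.005], 0.92)]
rack_tab [([0.579, 0.462, -0.0], 0.31)]
```

View pics/a3.png

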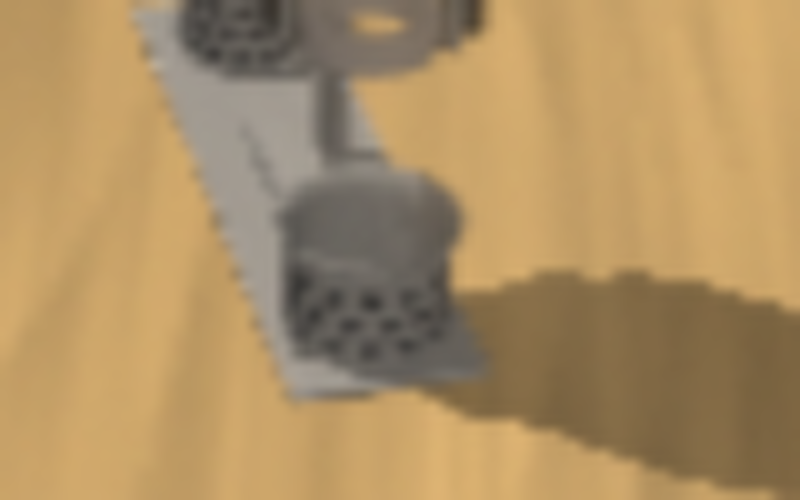

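Held ring seen at about (357,187) pixels, large funnel mouth centre at about (356.6,206.3), 18 px wide (64 mm, consistent).

Run:
```python
from h import *
p=shot('side');stat()
for z in(.048,.049): print(ray(p,(356.6,206.3),z))
for r in(275,280,462): print(r,ray(p,(320+r/10-.5,206.3),.048))
print(ray(p,(356.6,185+16.8-.5),.048),proj(p,[.434,-.113,.048]))
held('large1')
for n in ('side','top'):
  for k in range(2):
    p=shot(n); print(n,[show(env.landmark_of(t,p)) for t in('rack_large','rack_small')])
```

```text
t 6.88 tcp [ 0.4364 -0.1093  0.121 ] phi 0.4 gap 0.0452 grip 30.9 F [-0.3 -0.4 -0.7] j [-0.42  0.14 -0.46  0.97  0.    1.14]
[ 0.4321114  -0.11197357  0.048     ]
[ 0.4321188  -0.11056382  0.049     ]
275 [ 0.46429522 -0.10952451  0.048     ]
280 [ 0.46261789 -0.10965215  0.048     ]
462 [ 0.40164435 -0.11429199  0.048     ]
[ 0.43271719 -0.14160119  0.048     ] [356.04385167 206.09914964]
held 0.59 146 [ 0.4357 -0.1046  0.1285] [-0.7  4.7  7.5]
side [[([0.434, -0.111, 0.003], 0.68)], [([0.479, -0.287, 0.006], 0.93)]]
side [[([0.435, -0.114, 0.005], 0.87), ([0.48, 0.272, 0.031], 0.57)], [([0.672, 0.002, -0.0], 0.47), ([0.578, 0.465, 0.002], 0.26)]]
top [[], [([0.485, -0.282, 0.001], 0.57)]]
top [[], [([0.487, -0.285, 0.004], 0.77)]]
```

Request:
move_arm:
  targets:
    - [[-4,-2,30],[0,0,0],1]
    - [[-4,-2,55],[0,0,0],1]
    - [[-4,-2,70],[0,0,0],1]
    - [[-4,-2,75],[0,0,0],1]
    - [[-4,-2,75],[0,0,0],1]

```text
clock: 8.2
tcp_pos: [0.4333, -0.1141, 0.0463]
orientation: [-0.001, 0.706, 0.708, -0.0]
wrist_force: [-1.4, 0.7, 1.1]
finger_gap: 0.045
grip_force: 31.8
```

Run:
```python
from h import *
p=shot('side')
stat()
a=p['pixels'][175:225,320:400]
cv2.imwrite('pics/a4.png',cv2.cvtColor(cv2.resize(a,(640,400),interpolation=cv2.INTER_CUBIC),cv2.COLOR_RGB2BGR))
```

```text
t 8.25 tcp [ 0.4338 -0.1143  0.0464] phi 0.2 gap 0.0452 grip 31.4 F [-1.   0.8  1.4] j [-0.44  0.22 -0.57  0.78  0.    1.13]
```

View pics/a4.png

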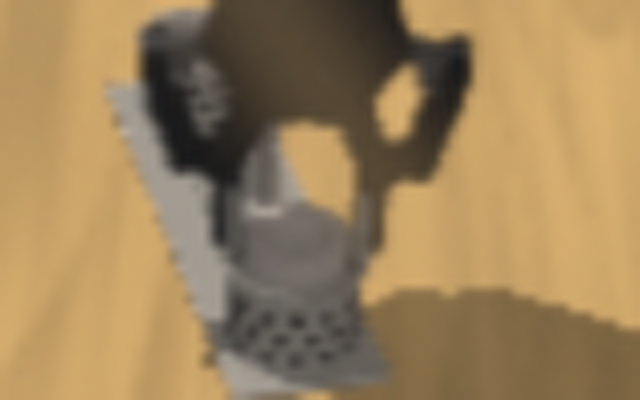

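The held ring sits centred over the large funnel at (296,240) in the crop. Releasing.

Request:
move_arm:
  targets:
    - [[0,0,0],[0,0,0],0.1]
    - [[0,0,0],[0,0,0],-0.4]
    - [[0,0,0],[0,0,0],-0.4]
    - [[0,0,-40],[0,0,0],-0.4]
    - [[0,0,-80],[0,0,0],-0.4]

```text
clock: 8.88
tcp_pos: [0.4337, -0.1142, 0.1266]
orientation: [-0.001, 0.706, 0.709, -0.0]
wrist_force: [0.6, -0.6, -0.2]
finger_gap: 0.06
grip_force: 0.0
```

Run:
```python
from h import *
p=shot('side');stat();rings()
a=p['pixels'][185:225,330:390]
cv2.imwrite('pics/a5.png',cv2.cvtColor(cv2.resize(a,(600,400),interpolation=cv2.INTER_CUBIC),cv2.COLOR_RGB2BGR))
print(tool([.531,.234,.12]))
```

```text
t 8.93 tcp [ 0.4366 -0.1155  0.1319] phi 0.2 gap 0.0594 grip 0.0 F [ 0.9 -0.   3.3] j [-0.44  0.13 -0.44  0.99  0.    1.13]
side large1 0.59 38 [ 0.436 -0.124  0.037]
side small1 0.72 160 [0.479 0.278 0.037]
side small1 0.65 135 [0.53  0.236 0.037]
top small1 0.63 28 [0.481 0.274 0.037]
top small1 0.52 59 [0.531 0.231 0.037]
top small1 0.35 396 [ 0.472 -0.272  0.037]
[347.6  99.1   5. ]
```

View pics/a5.png

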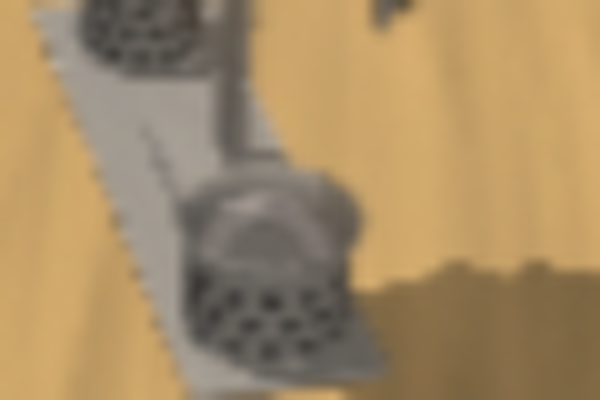

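Large ring visible inside the tube. Next: small ring at (0.5305,0.2335).

Request:
move_arm:
  targets:
    - [[60,17,0],[0,0,0],-0.18]
    - [[118,34,0],[0,0,0],-0.18]
    - [[176,51,0],[0,0,0],-0.18]
    - [[234,68,0],[0,0,0],-0.18]
    - [[292,84,0],[0,0,0],-0.18]

```text
clock: 9.85
tcp_pos: [0.5166, 0.1798, 0.1246]
orientation: [-0.0, 0.706, 0.709, -0.001]
wrist_force: [1.2, -1.2, -0.4]
finger_gap: 0.0503
grip_force: 0.0
```

Request:
move_arm:
  targets:
    - [[40,10,0],[0,0,0],-0.18]
    - [[56,14,5],[0,0,0],-0.18]
    - [[56,14,5],[0,0,0],-0.18]
    - [[56,14,5],[0,0,0],-0.18]

```text
clock: 10.35
tcp_pos: [0.5301, 0.2325, 0.1204]
orientation: [-0.0, 0.706, 0.708, -0.001]
wrist_force: [0.4, 0.5, 0.5]
finger_gap: 0.0506
grip_force: 0.0
```

Run:
```python
from h import *
rings();stat();print(tool([.5305,.234,.0285]))
```

```text
side large1 0.66 179 [0.417 0.261 0.037]
side large1 0.54 38 [ 0.432 -0.123  0.037]
side small1 0.66 149 [0.531 0.236 0.037]
side small1 0.66 138 [0.481 0.279 0.037]
top large1 0.66 90 [ 0.433 -0.117  0.037]
top small1 0.53 465 [ 0.579 -0.47   0.037]
t 10.65 tcp [0.5309 0.2332 0.1214] phi 0.2 gap 0.0502 grip 0.0 F [-0.2 -0.3 -0.4] j [ 0.28  0.38 -0.14  1.06 -0.    1.84]
[ 0.8 -0.5 92.9]
```

Request:
move_arm:
  targets:
    - [[1,0,45],[0,0,0],-0.18]
    - [[1,0,75],[0,0,0],-0.18]
    - [[1,0,92],[0,0,0],-0.18]
    - [[1,0,92],[0,0,0],-0.18]

```text
clock: 11.15
tcp_pos: [0.53, 0.2346, 0.0282]
orientation: [-0.001, 0.706, 0.708, -0.001]
wrist_force: [0.4, -0.7, 0.9]
finger_gap: 0.05
grip_force: 0.0
```

Request:
move_arm:
  targets:
    - [[0,0,0],[0,0,0],1]
    - [[0,0,0],[0,0,0],1]
    - [[0,0,0],[0,0,0],1]
    - [[0,0,0],[0,0,0],1]
    - [[0,0,0],[0,0,0],1]
  squeeze: 30

```text
clock: 11.78
tcp_pos: [0.5318, 0.2353, 0.0303]
orientation: [0.001, 0.706, 0.709, 0.001]
wrist_force: [-1.2, -0.7, 5.4]
finger_gap: 0.0351
grip_force: 30.4
```

Request:
move_arm:
  targets:
    - [[0,0,-20],[0,0,0],1]
    - [[0,0,-70],[0,0,0],1]
    - [[0,0,-125],[0,0,0],1]
    - [[-60,-5,-125],[0,0,0],1]
    - [[-120,-10,-125],[0,0,0],1]

```text
clock: 12.4
tcp_pos: [0.5216, 0.1144, 0.1551]
orientation: [0.001, 0.705, 0.709, 0.001]
wrist_force: [0.6, 0.2, -0.3]
finger_gap: 0.0355
grip_force: 30.1
```

Run:
```python
from h import *
rings();stat();print(tool([.4845,-.285,.15]))
```

```text
side large1 0.62 226 [0.418 0.262 0.037]
side small1 0.59 194 [0.479 0.279 0.037]
side small1 0.56 123 [ 0.539 -0.043  0.037]
top large1 0.51 95 [ 0.433 -0.117  0.037]
t 12.7 tcp [0.5212 0.1155 0.154 ] phi 0.2 gap 0.0357 grip 30.1 F [ 0.3  0.8 -0.4] j [ 0.07  0.27 -0.21  1.09  0.    1.63]
[-400.3  -38.5    3.8]
```

Request:
move_arm:
  targets:
    - [[-20,-2,-55],[0,0,0],1]
    - [[-50,-5,-105],[0,0,0],1]
    - [[-108,-11,-110],[0,0,0],1]
    - [[-168,-16,-110],[0,0,0],1]
    - [[-228,-22,-110],[0,0,0],1]

```text
clock: 13.32
tcp_pos: [0.5007, -0.1133, 0.2642]
orientation: [0.0, 0.704, 0.71, 0.0]
wrist_force: [1.3, 0.2, -0.5]
finger_gap: 0.0353
grip_force: 30.2
```

Request:
move_arm:
  targets:
    - [[-60,-6,0],[0,0,0],1]
    - [[-118,-11,0],[0,0,0],1]
    - [[-172,-17,0],[0,0,0],1]
    - [[-172,-17,50],[0,0,0],1]
    - [[-172,-17,110],[0,0,0],1]

```text
clock: 13.95
tcp_pos: [0.4858, -0.2859, 0.1536]
orientation: [0.002, 0.705, 0.709, 0.0]
wrist_force: [0.8, -0.7, 0.3]
finger_gap: 0.0354
grip_force: 30.2
```

Run:
```python
from h import *
shot('side');shot('side');stat();held('small1');held('small1')
for n in ('side','top','side'):
    p=shot(n,'b_'+n); print(n,[show(env.landmark_of(t,p)) for t in('rack_small','rack_large')])
p=shot('side');a=p['pixels'][165:215,310:390]
cv2.imwrite('pics/b1.png',cv2.cvtColor(cv2.resize(a,(800,500),interpolation=cv2.INTER_CUBIC),cv2.COLOR_RGB2BGR))
print(tool([.4845,-.285,.048]))
```

```text
t 14.05 tcp [ 0.48   -0.2806  0.1467] phi 0.3 gap 0.0354 grip 30.2 F [-1.5  1.  -0.8] j [-0.67  0.33 -0.14  1.11  0.    0.89]
held 0.46 50 [ 0.4821 -0.2756  0.1542] [2.1 5.  7.5]
held 0.56 59 [ 0.4845 -0.2777  0.1615] [0.4 6.1 7.5]
side [[([0.482, -0.285, 0.003], 0.72)], [([0.434, -0.113, 0.002], 0.8)]]
top [[([0.486, -0.286, 0.001], 0.88), ([0.436, -0.109, 0.005], 0.24)], [([0.434, -0.11, 0.009], 0.89)]]
side [[([0.483, -0.285, 0.005], 0.95)], [([0.435, -0.111, 0.003], 0.59)]]
[  0.3   0.6 106.3]
```

View pics/b1.png

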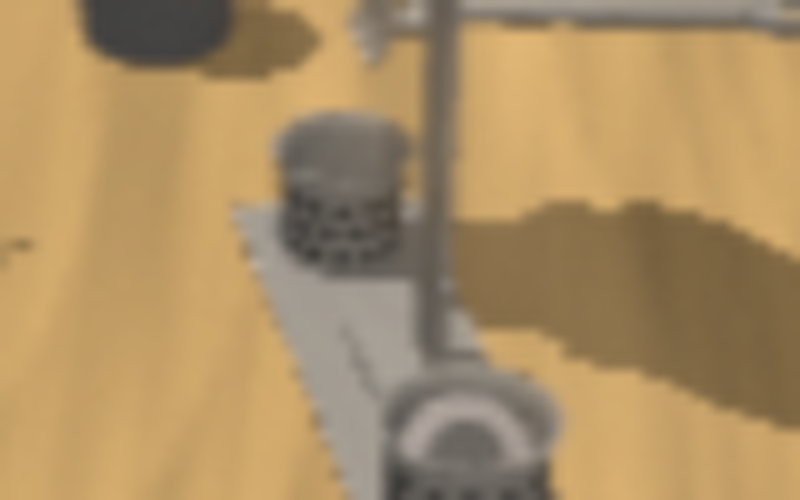

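Run:
```python
from h import *
p=shot('side');stat();print(ray(p,(343.7,179),.048),proj(p,[.484,-.285,.048]))
held('small1');print(tool([.484,-.286,.047]))
```

```text
t 14.8 tcp [ 0.4838 -0.2852  0.1541] phi 0.2 gap 0.0356 grip 30.2 F [-0.2 -0.3  0.6] j [-0.68  0.32 -0.13  1.11  0.    0.89]
[ 0.48404253 -0.28564967  0.048     ] [343.70284165 179.08989038]
held 0.37 51 [ 0.4837 -0.2788  0.1616] [-0.1  6.4  7.5]
[ -0.8   0.3 107. ]
```

Request:
move_arm:
  targets:
    - [[-2,0,50],[0,0,0],1]
    - [[-2,0,85],[0,0,0],1]
    - [[-2,0,102],[0,0,0],1]
    - [[-2,0,106],[0,0,0],1]
    - [[-2,0,106],[0,0,0],1]

```text
clock: 15.52
tcp_pos: [0.4836, -0.287, 0.0483]
orientation: [-0.0, 0.706, 0.709, 0.0]
wrist_force: [0.1, 1.0, -0.5]
finger_gap: 0.0353
grip_force: 30.2
```

Run:
```python
from h import *
p=shot('side')
stat()
a=p['pixels'][155:205,310:390]
cv2.imwrite('pics/b2.png',cv2.cvtColor(cv2.resize(a,(640,400),interpolation=cv2.INTER_CUBIC),cv2.COLOR_RGB2BGR))
```

```text
t 15.57 tcp [ 0.484  -0.2874  0.0485] phi 0.2 gap 0.0353 grip 30.2 F [ 0.7 -0.  -0.9] j [-0.68  0.41 -0.28  0.88  0.    0.89]
```

View pics/b2.png

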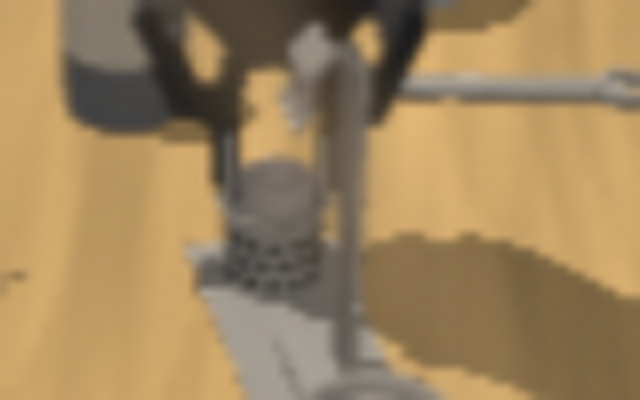

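Request:
move_arm:
  targets:
    - [[0,0,2],[0,0,0],1]
    - [[0,0,2],[0,0,0],0.2]
    - [[0,0,2],[0,0,0],-0.3]
    - [[0,0,2],[0,0,0],-0.3]
    - [[0,0,-30],[0,0,0],-0.3]

```text
clock: 16.2
tcp_pos: [0.482, -0.2858, 0.0758]
orientation: [-0.003, 0.706, 0.708, -0.0]
wrist_force: [0.7, 0.2, 0.4]
finger_gap: 0.0556
grip_force: 0.0
```

Request:
move_arm:
  targets:
    - [[0,0,-60],[0,0,0],-0.2]
    - [[0,0,-120],[0,0,0],-0.2]
    - [[0,0,-180],[0,0,0],-0.2]
    - [[60,0,-180],[0,0,0],-0.2]
    - [[120,0,-180],[0,0,0],-0.2]

```text
clock: 16.82
tcp_pos: [0.4839, -0.1669, 0.2589]
orientation: [0.001, 0.707, 0.708, 0.001]
wrist_force: [-0.2, 0.7, -1.2]
finger_gap: 0.0515
grip_force: 0.0
```

Run:
```python
from h import *
p=shot('side');stat();rings()
a=p['pixels'][165:205,320:380]
cv2.imwrite('pics/b3.png',cv2.cvtColor(cv2.resize(a,(600,400),interpolation=cv2.INTER_CUBIC),cv2.COLOR_RGB2BGR))
print(tool([.48,.277,.14]))
```

```text
t 16.88 tcp [ 0.4822 -0.1595  0.2588] phi 0.4 gap 0.0511 grip 0.0 F [-3.6  5.8 -0.7] j [-0.48  0.18 -0.06  1.33  0.    1.08]
side large1 0.52 44 [ 0.435 -0.122  0.037]
side large1 0.49 167 [0.419 0.26  0.037]
side small1 0.63 217 [0.48  0.279 0.037]
top large1 0.46 98 [0.415 0.256 0.037]
top large1 0.37 90 [ 0.454 -0.19   0.037]
[445.3  -2.2 117.7]
```

View pics/b3.png

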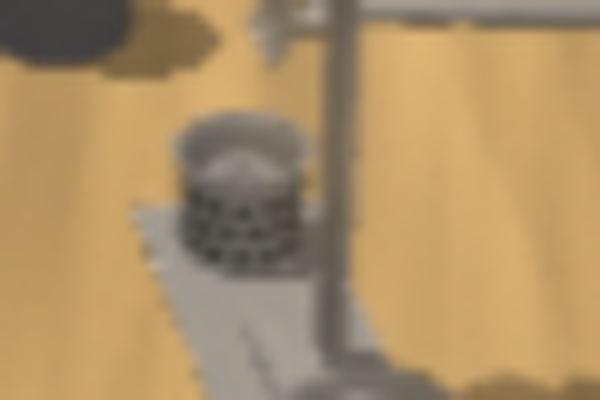

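Small ring is in its tube. Next is the second small ring, closing along roughly world y.

Request:
move_arm:
  targets:
    - [[60,0,0],[0,0,-1],-0.2]
    - [[118,0,0],[0,0,-2],-0.2]
    - [[175,0,10],[0,0,-3],-0.2]
    - [[232,-1,20],[0,0,-4],-0.2]
    - [[290,-1,30],[0,0,-5],-0.2]

```text
clock: 17.8
tcp_pos: [0.4819, 0.1232, 0.2276]
orientation: [0.0, 0.339, 0.941, 0.0]
wrist_force: [1.2, 0.0, -0.2]
finger_gap: 0.0513
grip_force: 0.0
```

Run:
```python
from h import *
stat();print(tool([.48,.277,.14]))
```

```text
t 17.8 tcp [0.4819 0.1232 0.2276] phi 50.4 gap 0.0513 grip 0.0 F [ 1.2  0.  -0.2] j [ 0.09  0.16 -0.16  1.25 -0.    0.78]
[ 99.5 117.2  87.5]
```

Request:
move_arm:
  targets:
    - [[38,45,30],[0,0,-1],-0.2]
    - [[76,90,50],[0,0,-2],-0.2]
    - [[100,117,80],[0,0,-3],-0.2]
    - [[100,117,88],[0,0,-3],-0.2]
    - [[100,117,88],[0,0,-3],-0.2]

```text
clock: 18.42
tcp_pos: [0.4793, 0.2754, 0.1391]
orientation: [-0.001, 0.086, 0.996, -0.001]
wrist_force: [-0.2, 0.1, 0.1]
finger_gap: 0.0511
grip_force: 0.0
```

Run:
```python
from h import *
rings();stat();print(tool([.48,.277,.031]))
```

```text
side large1 0.77 196 [0.418 0.261 0.037]
side small1 0.68 174 [0.478 0.279 0.037]
top large1 0.6 98 [ 0.434 -0.118  0.037]
top large1 0.53 68 [0.418 0.253 0.037]
top small1 0.58 53 [ 0.483 -0.282  0.037]
t 18.73 tcp [0.4801 0.2759 0.1411] phi 80.1 gap 0.0512 grip 0.0 F [ 0.5 -0.5 -0.1] j [ 0.38  0.31 -0.18  1.08 -0.    0.55]
[  0.5   0.9 110.1]
```

Request:
move_arm:
  targets:
    - [[0,1,55],[0,0,0],-0.2]
    - [[0,1,95],[0,0,0],-0.2]
    - [[0,1,110],[0,0,0],-0.2]
    - [[0,1,110],[0,0,0],-0.2]

```text
clock: 19.23
tcp_pos: [0.4792, 0.2773, 0.03]
orientation: [-0.0, 0.085, 0.996, -0.0]
wrist_force: [0.2, 0.4, 0.0]
finger_gap: 0.0511
grip_force: 0.0
```

Request:
move_arm:
  targets:
    - [[0,0,0],[0,0,0],1]
    - [[0,0,0],[0,0,0],1]
    - [[0,0,0],[0,0,0],1]
    - [[0,0,0],[0,0,0],1]
    - [[0,0,0],[0,0,0],1]

```text
clock: 19.85
tcp_pos: [0.481, 0.2783, 0.032]
orientation: [0.002, 0.085, 0.996, 0.001]
wrist_force: [0.0, -0.7, 6.0]
finger_gap: 0.0345
grip_force: 30.4
```

Request:
move_arm:
  targets:
    - [[0,0,-20],[0,0,0],1]
    - [[0,0,-70],[0,0,0],1]
    - [[0,0,-130],[0,0,0],1]
    - [[0,0,-190],[0,0,0],1]
    - [[0,0,-235],[0,0,0],1]

```text
clock: 20.48
tcp_pos: [0.4798, 0.278, 0.2688]
orientation: [0.002, 0.085, 0.996, 0.001]
wrist_force: [1.4, 0.4, -0.3]
finger_gap: 0.0349
grip_force: 30.1
```

Run:
```python
from h import *
p=shot('side');stat();rings();print(tool([.484,-.2855,.265]))
for n in ('side','top'):
    p=shot(n); print(n,[show(env.landmark_of(t,p)) for t in('rack_small','rack_large')])
```

```text
t 20.52 tcp [0.4816 0.2787 0.2746] phi 80.2 gap 0.0348 grip 30.1 F [ 1.2 -0.1  4.5] j [0.38 0.26 0.08 1.38 0.   0.55]
side large1 0.5 20 [ 0.43  -0.125  0.037]
side large1 0.46 175 [0.419 0.261 0.037]
top large1 0.47 34 [0.42  0.244 0.037]
top large1 0.45 70 [ 0.434 -0.116  0.037]
[-100.9 -553.8   -1. ]
side [[([0.484, -0.286, 0.007], 0.64)], [([0.436, -0.111, 0.005], 0.65)]]
top [[([0.488, -0.284, 0.003], 0.92)], [([0.433, -0.109, 0.006], 0.96)]]
```

Request:
move_arm:
  targets:
    - [[-10,-56,0],[0,0,0],1]
    - [[-20,-112,0],[0,0,0],1]
    - [[-30,-168,0],[0,0,0],1]
    - [[-40,-224,0],[0,0,0],1]
    - [[-51,-280,0],[0,0,0],1]

```text
clock: 21.75
tcp_pos: [0.4819, -0.0086, 0.2651]
orientation: [0.0, 0.085, 0.996, 0.0]
wrist_force: [1.1, 0.5, -0.1]
finger_gap: 0.0346
grip_force: 30.1
```

Request:
move_arm:
  targets:
    - [[-10,-56,0],[0,0,0],1]
    - [[-20,-112,0],[0,0,0],1]
    - [[-30,-168,0],[0,0,0],1]
    - [[-40,-224,0],[0,0,0],1]
    - [[-50,-274,0],[0,0,0],1]

```text
clock: 22.38
tcp_pos: [0.4845, -0.2876, 0.2649]
orientation: [0.0, 0.086, 0.996, 0.0]
wrist_force: [1.5, -0.3, -0.5]
finger_gap: 0.035
grip_force: 30.1
```

Request:
move_arm:
  targets:
    - [[0,0,50],[0,0,0],1]
    - [[0,0,110],[0,0,0],1]
    - [[0,0,165],[0,0,0],1]
    - [[0,0,165],[0,0,0],1]
    - [[0,0,165],[0,0,0],1]

```text
clock: 23.0
tcp_pos: [0.4858, -0.2861, 0.1019]
orientation: [0.001, 0.085, 0.996, -0.001]
wrist_force: [1.1, 0.1, 0.8]
finger_gap: 0.0349
grip_force: 30.2
```

Run:
```python
from h import *
shot('side');held('small1');stat();print(tool([.4845,-.2865,.047]))
```

```text
t 23.15 tcp [ 0.4867 -0.2867  0.103 ] phi 80.2 gap 0.0346 grip 30.2 F [ 0.3 -0.3 -0.1] j [-0.67  0.36 -0.21  0.99  0.   -0.5 ]
[ 2.5 -0.  56. ]
```

Request:
move_arm:
  targets:
    - [[2,1,35],[0,0,0],1]
    - [[2,1,52],[0,0,0],1]
    - [[2,1,56],[0,0,0],1]
    - [[2,1,57],[0,0,0],1]
    - [[2,1,57],[0,0,0],1]

```text
clock: 23.78
tcp_pos: [0.4839, -0.2846, 0.0472]
orientation: [0.001, 0.085, 0.996, -0.001]
wrist_force: [-6.8, 3.3, 16.5]
finger_gap: 0.0347
grip_force: 38.5
```

Request:
move_arm:
  targets:
    - [[0,0,0],[0,0,0],0.2]
    - [[0,0,0],[0,0,0],-0.3]
    - [[0,0,0],[0,0,0],-0.3]
    - [[0,0,-30],[0,0,0],-0.3]
    - [[0,0,-90],[0,0,0],-0.3]

```text
clock: 24.4
tcp_pos: [0.4816, -0.2828, 0.1318]
orientation: [-0.002, 0.085, 0.996, 0.002]
wrist_force: [0.4, -0.9, 0.4]
finger_gap: 0.0557
grip_force: 0.0
```

Request:
move_arm:
  targets:
    - [[0,0,-60],[0,0,0],-0.4]
    - [[0,0,-120],[0,0,0],-0.4]
    - [[0,50,-130],[0,0,0],-0.4]
    - [[0,110,-130],[0,0,0],-0.4]
    - [[0,170,-130],[0,0,0],-0.4]

```text
clock: 25.02
tcp_pos: [0.5124, -0.1153, 0.2638]
orientation: [0.001, 0.086, 0.996, -0.0]
wrist_force: [0.7, -0.6, -0.7]
finger_gap: 0.0598
grip_force: 0.0
```

Run:
```python
from h import *
p=shot('side');stat();rings()
a=p['pixels'][165:205,320:380];b=p['pixels'][240:320,280:400]
cv2.imwrite('pics/c1.png',cv2.cvtColor(np.hstack([cv2.resize(a,(400,267),interpolation=cv2.INTER_CUBIC),cv2.resize(b,(400,267))]),cv2.COLOR_RGB2BGR))
print(tool([.418,.258,.14]))
```

```text
t 25.07 tcp [ 0.5124 -0.1083  0.2639] phi 80.5 gap 0.0597 grip 0.0 F [-1.7  3.2 -0.6] j [-0.36  0.21 -0.02  1.35  0.   -0.2 ]
side large1 0.5 177 [0.417 0.259 0.037]
side small1 0.62 47 [ 0.486 -0.298  0.037]
[156.9 354.1 122.9]
```

View pics/c1.png

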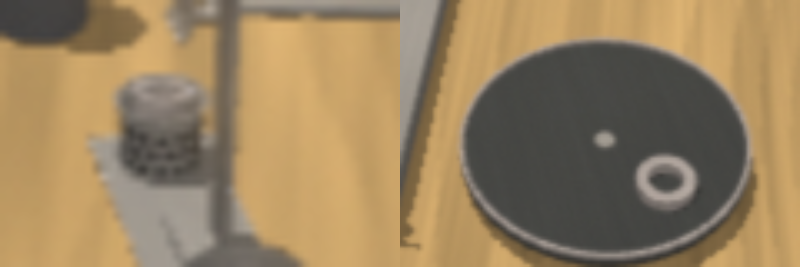

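The ring touched something while going in (16 N) and now sits too high at (155,88) in the crop. I'll check it closely.

Run:
```python
from h import *
ims=[]
for n in('side','top'):
    p=shot(n); print(n,[show(env.landmark_of(t,p)) for t in('rack_small','rack_large','rack_tab')],show(env.landmark_of('small1',p)),show(env.spot_in('small1',p)))
    for d in env.regions_of('small1',p):
        if d['confidence']>.3:
            ys,xs=np.nonzero(d['mask']);print(len(xs),xs.min(),xs.max(),ys.min(),ys.max(),xs.mean(),ys.mean())
    for z in (.017,.029,.048): print(z,proj(p,[.484,-.2855,z]))
    u,v=(328,163) if n=='side' else (372,202)
    a=p['pixels'][v:v+30,u:u+30];ims.append(cv2.resize(a,(390,390),interpolation=cv2.INTER_CUBIC))
cv2.imwrite('pics/c2.png',cv2.cvtColor(np.hstack(ims),cv2.COLOR_RGB2BGR))
```

```text
side [[([0.483, -0.283, 0.005], 0.75)], [([0.435, -0.113, 0.005], 0.9), ([0.485, -0.286, 0.005], 0.62)], [([0.457, -0.199, 0.204], 0.96), ([0.484, -0.287, 0.005], 0.53)]] [([0.486, -0.29, 0.044], 0.58)] []
0.017 [343.56959684 185.98453794]
0.029 [343.62329386 183.30907779]
0.048 [343.70935585 179.02102916]
top [[([0.486, -0.285, 0.003], 0.9), ([0.488, -0.29, 0.049], 0.66)], [], [([0.461, -0.204, 0.207], 0.97), ([0.674, -0.1, 0.239], 0.61)]] [([0.487, -0.289, 0.05], 0.53), ([0.484, -0.284, 0.024], 0.43)] []
113 242 254 226 238 248.141592920354 232.2566371681416
0.017 [389.09935123 216.02436672]
0.029 [389.58955013 215.7487796 ]
0.048 [390.37995307 215.30441943]
```

View pics/c2.png

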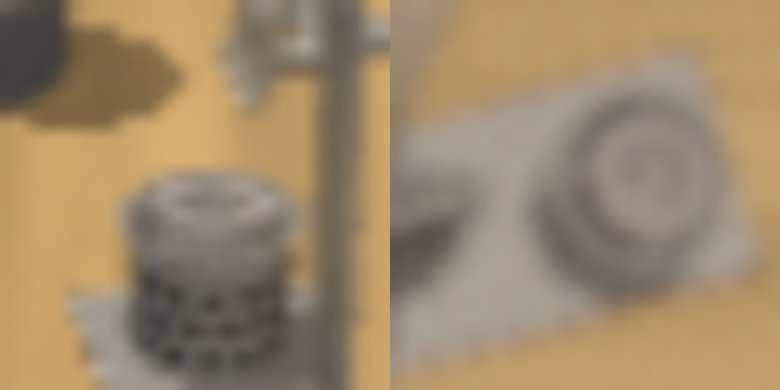

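The second small ring sits on the funnel, displaced towards +x,-y at about (0.487,-0.290,0.047). I'll regrip it along that direction, centred on the tube, so that closing re-centres it.

Request:
move_arm:
  targets:
    - [[0,-55,0],[0,0,-1],-0.3]
    - [[0,-110,0],[0,0,-2],-0.3]
    - [[0,-170,0],[0,0,-3],-0.3]
    - [[0,-170,30],[0,0,-4],-0.3]
    - [[0,-170,80],[0,0,-4.4],-0.3]

```text
clock: 26.7
tcp_pos: [0.4841, -0.2863, 0.1837]
orientation: [0.001, -0.295, 0.956, -0.002]
wrist_force: [0.5, 1.0, -0.4]
finger_gap: 0.0555
grip_force: 0.0
```

Run:
```python
from h import *
for k in range(3): shot('top')
p=shot('top');stat();print(show(env.landmark_of('small1',p)),show(env.landmark_of('rack_small',p)));print(tool([.4835,-.2845,.052]))
```

```text
t 26.9 tcp [ 0.4827 -0.2837  0.1831] phi 124.2 gap 0.0559 grip 0.0 F [0.7 0.6 0.7] j [-0.67  0.3  -0.09  1.18  0.   -1.27]
[] [([0.487, -0.286, 0.0], 0.6)]
[  0.7   1.1 133.4]
```

Request:
move_arm:
  targets:
    - [[0,0,60],[0,0,0],-0.3]
    - [[0,0,110],[0,0,0],-0.3]
    - [[0,0,130],[0,0,0],-0.3]
    - [[0,0,132],[0,0,0],-0.3]

```text
clock: 27.5
tcp_pos: [0.4837, -0.2842, 0.0515]
orientation: [0.0, -0.294, 0.956, -0.0]
wrist_force: [0.6, -0.8, -0.0]
finger_gap: 0.0554
grip_force: 0.0
```

Request:
move_arm:
  targets:
    - [[0,0,0],[0,0,0],0.0]
    - [[0,0,0],[0,0,0],0.1]
    - [[0,0,0],[0,0,0],0.2]
    - [[0,0,0],[0,0,0],0.3]
    - [[0,0,0],[0,0,0],0.3]
  squeeze: 20

```text
clock: 28.12
tcp_pos: [0.4831, -0.2841, 0.0512]
orientation: [0.0, -0.294, 0.956, -0.0]
wrist_force: [0.5, 0.3, 0.2]
finger_gap: 0.0303
grip_force: 0.1
```

Run:
```python
from h import *
stat()
p=shot('side');print(show(env.landmark_of('small1',p)));held('small1',0)
```

```text
t 28.12 tcp [ 0.4831 -0.2841  0.0512] phi 124.2 gap 0.0303 grip 0.1 F [0.5 0.3 0.2] j [-0.67  0.4  -0.29  0.88  0.   -1.27]
[([0.486, -0.295, 0.045], 0.44)]
```

Request:
move_arm:
  targets:
    - [[0,0,-10],[0,0,0],1]
    - [[0,-2,-10],[0,0,0],1]
    - [[0,-2,-5],[0,0,0],1]
    - [[0,-2,0],[0,0,0],1]
    - [[0,-2,2],[0,0,0],1]

```text
clock: 28.95
tcp_pos: [0.4848, -0.285, 0.0495]
orientation: [0.001, -0.295, 0.956, 0.001]
wrist_force: [-0.4, 5.0, 12.9]
finger_gap: -0.0002
grip_force: 6.6
```

Request:
move_arm:
  targets:
    - [[0,0,2],[0,0,0],1]
    - [[0,0,2],[0,0,0],1]

```text
clock: 29.2
tcp_pos: [0.485, -0.2847, 0.0486]
orientation: [0.001, -0.295, 0.956, 0.0]
wrist_force: [-1.4, 5.3, 15.1]
finger_gap: -0.0
grip_force: 8.0
```

Request:
move_arm:
  targets:
    - [[0,0,2],[0,0,0],1]
    - [[0,0,2],[0,0,0],1]

```text
clock: 29.45
tcp_pos: [0.4853, -0.2846, 0.0474]
orientation: [0.002, -0.295, 0.956, 0.0]
wrist_force: [-2.2, 8.2, 20.1]
finger_gap: 0.0001
grip_force: 10.4
```

The contact height (ring top at 49.5 mm) and a network hit at z=0.024 suggest the lower small ring is standing on edge. I'll take the upper ring off and look inside.

Request:
move_arm:
  targets:
    - [[0,1,-20],[0,0,0],0.5]
    - [[0,1,-20],[0,0,0],-0.25]
    - [[0,1,-20],[0,0,0],-0.25]
    - [[0,1,-5],[0,0,0],-0.25]
    - [[0,1,-2],[0,0,0],-0.25]

```text
clock: 30.08
tcp_pos: [0.4824, -0.284, 0.0447]
orientation: [-0.001, -0.294, 0.956, 0.001]
wrist_force: [-2.2, 1.4, 7.5]
finger_gap: 0.0534
grip_force: 3.7
```

Run:
```python
from h import *
stat()
p=shot('top');print(show(env.landmark_of('small1',p)))
p=shot('side');print(show(env.landmark_of('small1',p)))
g=cv2.cvtColor(p['pixels'],cv2.COLOR_RGB2GRAY)[172:192,334:356]
for r,row in enumerate(g): print(172+r,' '.join('%3d'%v for v in row))
```

```text
t 30.07 tcp [ 0.4824 -0.284   0.0447] phi 124.2 gap 0.0534 grip 3.7 F [-2.2  1.4  7.5] j [-0.68  0.41 -0.29  0.87  0.   -1.27]
[([0.468, 0.214, 0.001], 0.71), ([0.674, -0.101, 0.239], 0.37)]
[([0.484, -0.286, 0.004], 0.66), ([0.485, -0.296, 0.041], 0.4)]
172 115 113 113 122  87  53  49  53  62 104 157 159 111  78  77  77  75  75  91  98 103 100
173 166 164 161 142  91  52  47  49  60 103 158 164 113  75  71  73  73  76  92  99 104 104
174 173 172 168 145  92  51  44  48  60 105 159 166 118  78  71  72  73  77  92  99 105 108
175 173 172 169 147  95  52  44  50  65 122 160 161 117  85  74  71  73  77  92  99 108 128
176 173 172 172 165 127  80  76  77  93 109 122 120 100  97  81  71  72  76  92 100 109 131
177 173 173 173 170 154 132 143 123 111 112 115 112  96  91  77  70  71  75  91 100 112 133
178 173 174 172 159 136 143 160 132 112 111 113 110  95  89  74  68  70  77  92 101 114 133
179 173 173 169 149 120 130 156 149 121 108 108 106  93  87  74  66  69  77  92 100 114 133
180 172 172 170 150 113 108 131 150 126 108 105 105  93  89  72  65  66  75  91 100 114 130
181 171 172 169 1
[... 294 characters left out ...]
 100 103 102 103 101  99  88  86 131 141 114  97 110 139
185 162 167 169 150 108  74  75  69  89  97  91  97  86  76  75  81 117 136 114  95 109 135
186 162 159 157 140  96  82  86  76  87  82  71  91  89  82  85  75  96 107  99  94 106 113
187 158 158 154 133  92  76  71  85  85  92  95  88  91  80  73  71  92 100  96  93 104 103
188 162 158 155 133  96  81  73  86  71  80  86  70  79  82  86  81  93  99  94  95 106 110
189 146 150 156 149 106  76  83  84  91  97  98  96  94  92  75  77  93  99  94  95 107 111
190 143 150 157 154 134 109  82  64  88  82  76  90  75  79  81  89  97  98  93  95 108 110
191 167 173 165 157 151 133 113 102 100  88  84  94  87  91  94  96  98  98  93  93 106 111
```

Request:
move_arm:
  targets:
    - [[0,0,-1],[0,0,0],0]
    - [[0,0,-1],[0,0,0],0.1]
    - [[0,0,-1],[0,0,0],0.3]
    - [[0,0,-1],[0,0,0],0.4]
    - [[0,0,-1],[0,0,0],0.4]
  squeeze: 20

```text
clock: 30.9
tcp_pos: [0.484, -0.2852, 0.0483]
orientation: [0.0, -0.294, 0.956, -0.0]
wrist_force: [0.7, -0.4, 1.9]
finger_gap: 0.0344
grip_force: 20.0
```

Request:
move_arm:
  targets:
    - [[0,0,-10],[0,0,0],0.5]
    - [[0,0,-30],[0,0,0],0.5]
    - [[0,0,-60],[0,0,0],0.5]
    - [[0,0,-110],[0,0,0],0.5]
    - [[0,0,-110],[0,0,0],0.5]
  squeeze: 30

```text
clock: 31.52
tcp_pos: [0.4856, -0.2864, 0.1628]
orientation: [0.002, -0.294, 0.956, -0.003]
wrist_force: [0.2, -0.6, -0.9]
finger_gap: 0.0334
grip_force: 30.1
```

Run:
```python
from h import *
stat()
p=shot('top');print(show(env.landmark_of('small1',p)))
p=shot('side');print(show(env.landmark_of('small1',p)),show(env.landmark_of('rack_small',p)),show(env.landmark_of('rack_large',p)));held('small1')
g=cv2.cvtColor(p['pixels'],cv2.COLOR_RGB2GRAY)[172:192,334:356]
for r,row in enumerate(g): print(172+r,' '.join('%3d'%v for v in row))
```

```text
t 31.52 tcp [ 0.4856 -0.2864  0.1628] phi 124.2 gap 0.0334 grip 30.1 F [ 0.2 -0.6 -0.9] j [-0.68  0.31 -0.12  1.13  0.   -1.27]
[]
[([0.48, -0.292, 0.156], 0.49), ([0.459, -0.202, 0.169], 0.45)] [] [([0.438, -0.112, 0.006], 0.86), ([0.483, -0.287, 0.002], 0.57)]
172 114 113 118 150 165 170 178 182 181 179 176 170 160 155 157 157 158 156 130 106 106 124
173 166 164 163 169 175 177 181 182 181 180 177 171 163 159 158 158 158 155 124 103 106 124
174 174 172 170 172 175 178 182 183 182 180 178 172 165 161 159 159 158 155 123 103 108 124
175 173 172 171 171 175 178 181 182 179 177 174 168 161 157 158 157 158 155 123 103 109 125
176 173 172 172 173 174 173 167 158 149 140 131 125 127 128 139 151 156 155 124 104 109 129
177 173 173 172 171 166 151 134 124 122 122 116 111 112 112 114 124 145 153 123 104 110 132
178 173 174 172 165 138 119 109 105 106 110 110 110 110 107 106 108 116 141 121 103 111 132
179 173 173 171 157 123 101  99 105 113 122 117 114 110 105 103 102 107 132 117 104 114 134
180 171 172 172 163 122  97 102 127 155 156 152 154 127 107 102  99 106 130 115 103 115 134
181 172 1
[... 302 characters left out ...]
 101 103 105 105 105 100  91  82  91 105 101  99 112 140
185 161 166 167 140 101  72  74  70  89  96  90  97  85  76  76  78  89  98  97  98 112 140
186 158 159 156 132  88  80  86  75  86  81  71  89  82  80  87  76  83  97  96  94 110 137
187 154 157 154 133  95  78  71  84  86  92  95  89  91  85  77  76  84  96  96  93 107 114
188 156 155 156 148 108  87  75  86  70  79  86  68  79  84  80  79  85  96  95  93 105 104
189 144 152 158 152 113  80  83  83  81  92  96  87  91  94  86  81  92  98  94  95 106 110
190 165 162 158 154 134 109  89  66  85  80  74  88  77  80  83  89  98  98  94  95 108 112
191 167 146 150 156 152 139 116  94  96  87  76  90  87  91  94  97  98  98  93  94 108 110
```

The pixel pattern shows both lower rings leaning, with their far (-y) edge raised. Pressing down with shut fingers should flatten them. First I'll set the held ring on the bench at about (0.42,-0.375).

Run:
```python
from h import *
stat();print(tool([.42,-.375,.05]))
```

```text
t 31.93 tcp [ 0.483  -0.2844  0.1569] phi 124.2 gap 0.034 grip 30.1 F [0.2 0.8 0.4] j [-0.68  0.32 -0.13  1.12  0.   -1.27]
[102.9 -39.7 106.8]
```

Request:
move_arm:
  targets:
    - [[50,-20,0],[0,0,0],0.5]
    - [[103,-40,20],[0,0,0],0.5]
    - [[103,-40,75],[0,0,0],0.5]
    - [[103,-40,120],[0,0,0],0.5]
    - [[103,-40,132],[0,0,0],0.5]

```text
clock: 32.55
tcp_pos: [0.4188, -0.3737, 0.0226]
orientation: [-0.001, -0.294, 0.956, 0.003]
wrist_force: [-0.3, -0.1, 0.3]
finger_gap: 0.0337
grip_force: 30.1
```

Request:
move_arm:
  targets:
    - [[0,0,3],[0,0,0],0.5]
    - [[0,0,6],[0,0,0],0.5]
    - [[0,0,9],[0,0,0],0.5]

```text
clock: 32.92
tcp_pos: [0.4221, -0.3769, 0.0186]
orientation: [0.001, -0.294, 0.956, -0.001]
wrist_force: [-0.2, 0.4, 0.1]
finger_gap: 0.0337
grip_force: 30.1
```

Request:
move_arm:
  targets:
    - [[0,0,2],[0,0,0],0.5]
    - [[0,0,4],[0,0,0],0.5]
    - [[0,0,4],[0,0,0],0.5]

```text
clock: 33.3
tcp_pos: [0.4209, -0.3759, 0.013]
orientation: [0.0, -0.294, 0.956, 0.0]
wrist_force: [0.4, 0.2, 0.9]
finger_gap: 0.0339
grip_force: 30.1
```

Request:
move_arm:
  targets:
    - [[0,0,2],[0,0,0],0.5]
    - [[0,0,4],[0,0,0],0.5]
    - [[0,0,4],[0,0,0],0.5]

```text
clock: 33.67
tcp_pos: [0.4212, -0.3759, 0.0094]
orientation: [0.0, -0.294, 0.956, -0.0]
wrist_force: [0.0, 1.5, 3.5]
finger_gap: 0.0339
grip_force: 30.9
```

Request:
move_arm:
  targets:
    - [[0,0,0],[0,0,0],0.0]
    - [[0,0,0],[0,0,0],-0.2]
    - [[0,0,0],[0,0,0],-0.2]
    - [[0,0,-50],[0,0,0],-0.2]
    - [[0,0,-110],[0,0,0],-0.2]

```text
clock: 34.3
tcp_pos: [0.42, -0.3749, 0.1187]
orientation: [-0.001, -0.294, 0.956, 0.002]
wrist_force: [0.9, -0.5, -0.1]
finger_gap: 0.0514
grip_force: 0.0
```

Request:
move_arm:
  targets:
    - [[-50,20,0],[0,0,0],1]
    - [[-103,40,0],[0,0,0],1]
    - [[-103,40,0],[0,0,0],1]
    - [[-103,40,0],[0,0,0],1]

```text
clock: 34.8
tcp_pos: [0.4836, -0.2849, 0.1189]
orientation: [-0.0, -0.295, 0.956, -0.0]
wrist_force: [-0.5, 0.1, 0.3]
finger_gap: 0.0002
grip_force: 0.0
```

Run:
```python
from h import *
for n in('top','side','top'):
    p=shot(n);print(n,show(env.landmark_of('small1',p)),show(env.landmark_of('rack_small',p)),show(env.landmark_of('rack_large',p)))
stat();print(tool([.484,-.2855,.055]))
```

```text
top [] [([0.486, -0.287, 0.001], 0.72)] [([0.433, -0.11, 0.005], 0.84)]
side [([0.465, -0.201, 0.168], 0.57), ([0.42, -0.382, 0.002], 0.45)] [([0.484, -0.282, 0.007], 0.82)] [([0.433, -0.114, 0.004], 0.93)]
top [] [([0.485, -0.287, 0.001], 0.82)] [([0.434, -0.111, 0.005], 0.79), ([0.46, -0.201, 0.171], 0.49)]
t 35.4 tcp [ 0.4835 -0.2851  0.119 ] phi 124.2 gap -0.0001 grip 0.0 F [-0.  -0.4  0.1] j [-0.68  0.34 -0.19  1.03  0.   -1.27]
[-0.2 -0.6 64. ]
```

Request:
move_arm:
  targets:
    - [[0,0,50],[0,0,0],1]
    - [[0,0,68],[0,0,0],1]
    - [[0,0,74],[0,0,0],1]
    - [[0,0,76],[0,0,0],1]

```text
clock: 35.9
tcp_pos: [0.4839, -0.2851, 0.0433]
orientation: [0.0, -0.294, 0.956, -0.0]
wrist_force: [0.2, 0.0, 0.2]
finger_gap: -0.0002
grip_force: 0.0
```

Request:
move_arm:
  targets:
    - [[0,0,2],[0,0,0],1]
    - [[0,0,4],[0,0,0],1]
    - [[0,0,5],[0,0,0],1]

```text
clock: 36.28
tcp_pos: [0.4842, -0.2852, 0.0387]
orientation: [0.001, -0.294, 0.956, -0.001]
wrist_force: [-0.5, 1.0, 3.0]
finger_gap: 0.0003
grip_force: 1.4
```

Request:
move_arm:
  targets:
    - [[0,0,2],[0,0,0],1]
    - [[0,0,4],[0,0,0],1]
    - [[0,0,5],[0,0,0],1]

```text
clock: 36.65
tcp_pos: [0.4851, -0.2853, 0.0353]
orientation: [0.001, -0.295, 0.956, -0.001]
wrist_force: [-0.3, 4.9, 13.7]
finger_gap: -0.0
grip_force: 6.3
```

Request:
move_arm:
  targets:
    - [[0,0,2],[0,0,0],1]
    - [[0,0,3],[0,0,0],1]
    - [[0,0,4],[0,0,0],1]

```text
clock: 37.02
tcp_pos: [0.4862, -0.2852, 0.0324]
orientation: [0.003, -0.295, 0.956, -0.002]
wrist_force: [0.4, 7.0, 22.0]
finger_gap: -0.0
grip_force: 10.4
```

Run:
```python
from h import *
s=env.get_state();stat();print(s['ft_torque'])
```

```text
t 37.02 tcp [ 0.4862 -0.2852  0.0324] phi 124.3 gap -0.0 grip 10.4 F [ 0.4  7.  22. ] j [-0.67  0.42 -0.31  0.83  0.   -1.27]
[1.15372111e+00 9.90125292e-02 1.04685676e-03]
```

Request:
move_arm:
  targets:
    - [[2,0,0],[0,0,0],1]
    - [[-2,0,0],[0,0,0],1]
    - [[0,2,0],[0,0,0],1]
    - [[0,-2,0],[0,0,0],1]
    - [[0,0,1],[0,0,0],1]

```text
clock: 37.65
tcp_pos: [0.4865, -0.2842, 0.0307]
orientation: [0.003, -0.295, 0.955, -0.001]
wrist_force: [2.7, 6.8, 17.7]
finger_gap: 0.0001
grip_force: 8.3
```

Request:
move_arm:
  targets:
    - [[2,0,1],[0,0,0],1]
    - [[-2,0,1],[0,0,0],1]
    - [[0,2,1],[0,0,0],1]
    - [[0,-2,1],[0,0,0],1]
    - [[0,0,1],[0,0,0],1]

```text
clock: 38.28
tcp_pos: [0.4867, -0.284, 0.0297]
orientation: [0.003, -0.295, 0.955, -0.0]
wrist_force: [5.0, 7.0, 13.8]
finger_gap: -0.0001
grip_force: 7.8
```

Request:
move_arm:
  targets:
    - [[2,0,2],[0,0,0],1]
    - [[-2,0,3],[0,0,0],1]
    - [[0,2,3],[0,0,0],1]
    - [[0,-2,4],[0,0,0],1]
    - [[0,0,4],[0,0,0],1]

```text
clock: 38.9
tcp_pos: [0.4852, -0.2847, 0.024]
orientation: [0.002, -0.295, 0.956, -0.0]
wrist_force: [5.3, 2.5, 5.6]
finger_gap: -0.0001
grip_force: 4.3
```

Request:
move_arm:
  targets:
    - [[2,0,2],[0,0,0],1]
    - [[-2,0,3],[0,0,0],1]
    - [[0,2,3],[0,0,0],1]
    - [[0,-2,4],[0,0,0],1]
    - [[0,0,4],[0,0,0],1]

```text
clock: 39.52
tcp_pos: [0.4835, -0.2849, 0.0188]
orientation: [0.0, -0.294, 0.956, 0.0]
wrist_force: [2.1, -0.6, 2.9]
finger_gap: 0.0001
grip_force: 3.4
```

The small ring is now flat (tips reached 18.8 mm with low force). Next, press the large ring flat.

Request:
move_arm:
  targets:
    - [[0,0,2],[0,0,0],1]
    - [[0,0,-40],[0,0,0],1]
    - [[0,0,-100],[0,0,0],1]
    - [[0,0,-160],[0,0,0],1]
    - [[0,0,-220],[0,0,0],1]

```text
clock: 40.15
tcp_pos: [0.4824, -0.285, 0.2399]
orientation: [-0.001, -0.294, 0.956, 0.001]
wrist_force: [0.4, -0.9, -0.4]
finger_gap: -0.0002
grip_force: 0.0
```

Request:
move_arm:
  targets:
    - [[0,0,-20],[0,0,0],1]
    - [[-19,57,-20],[0,0,0],1]
    - [[-38,114,-20],[0,0,0],1]
    - [[-56,171,-20],[0,0,0],1]
    - [[-56,171,30],[0,0,0],1]

```text
clock: 40.78
tcp_pos: [0.434, -0.1102, 0.2111]
orientation: [0.002, -0.296, 0.955, -0.002]
wrist_force: [2.3, -1.5, -1.0]
finger_gap: -0.0001
grip_force: 0.0
```

Request:
move_arm:
  targets:
    - [[0,0,60],[0,0,0],1]
    - [[0,0,110],[0,0,0],1]
    - [[0,0,110],[0,0,0],1]

```text
clock: 41.15
tcp_pos: [0.4294, -0.1106, 0.0953]
orientation: [-0.004, -0.294, 0.956, 0.003]
wrist_force: [0.0, -0.6, 0.5]
finger_gap: 0.0003
grip_force: 0.0
```

Run:
```python
from h import *
for n in('top','side','side'):
    p=shot(n);print(n,show(env.landmark_of('small1',p)),show(env.landmark_of('rack_small',p)),show(env.landmark_of('rack_large',p)))
stat();print(tool([.434,-.1125,.055]))
g=cv2.cvtColor(p['pixels'],cv2.COLOR_RGB2GRAY)[176:186,336:352]
for r,row in enumerate(g): print(176+r,' '.join('%3d'%v for v in row))
```

```text
top [([0.477, -0.286, 0.009], 0.56), ([0.424, -0.379, 0.007], 0.4)] [([0.48, -0.285, 0.002], 0.83)] []
side [] [([0.48, -0.285, 0.005], 0.68)] [([0.437, -0.111, 0.004], 0.92)]
side [([0.479, -0.286, 0.004], 0.67)] [([0.481, -0.286, 0.001], 0.59)] [([0.436, -0.112, 0.005], 0.81)]
t 41.75 tcp [ 0.434  -0.1121  0.0995] phi 124.2 gap -0.0002 grip 0.0 F [0.4 1.2 0.6] j [-0.43  0.16 -0.5   0.92  0.   -1.03]
[ 0.2 -0.3 44.5]
176 171 171 173 176 169 160 149 137 140 144 144 141 117  85  73  73
177 171 170 171 161 134 123 119 117 121 124 125 127 122  92  73  72
178 171 169 159 134 112 104 103 106 109 111 113 114 113  96  77  72
179 172 168 155 121  99  98 100 104 105 107 107 106 105  97  81  82
180 170 169 163 123  97  97 102 103 105 105 104 108 108 103 106 119
181 169 169 169 136 110 103 103 105 104 104 104 108 111 110 120 135
182 169 169 167 126 105 114 113 112 106 104 104 113 122 120 111 112
183 170 167 148 105  90  99 101 107 108 108 107 104 107 105 102 114
184 169 167 145 100  71  86  94  99 100 101 103 101 100  91  86 120
185 165 167 139  93  66  74  69  86  80  83  97  86  77  76  83 116
```

Request:
move_arm:
  targets:
    - [[0,0,30],[0,0,0],1]
    - [[0,0,52],[0,0,0],1]
    - [[0,0,56],[0,0,0],1]
    - [[0,0,59],[0,0,0],1]
    - [[0,0,61],[0,0,0],1]

```text
clock: 42.38
tcp_pos: [0.4344, -0.1123, 0.0387]
orientation: [0.001, -0.294, 0.956, -0.0]
wrist_force: [0.2, 0.4, 0.6]
finger_gap: -0.0001
grip_force: 0.0
```

Request:
move_arm:
  targets:
    - [[2,0,2],[0,0,0],1]
    - [[-2,0,3],[0,0,0],1]
    - [[0,2,4],[0,0,0],1]
    - [[0,-2,5],[0,0,0],1]
    - [[0,0,5],[0,0,0],1]

```text
clock: 43.0
tcp_pos: [0.4334, -0.112, 0.0328]
orientation: [-0.0, -0.294, 0.956, 0.0]
wrist_force: [-0.3, -0.1, 0.4]
finger_gap: -0.0006
grip_force: 0.1
```

Request:
move_arm:
  targets:
    - [[2,0,2],[0,0,0],1]
    - [[-2,0,3],[0,0,0],1]
    - [[0,2,4],[0,0,0],1]
    - [[0,-2,5],[0,0,0],1]
    - [[0,0,5],[0,0,0],1]

```text
clock: 43.62
tcp_pos: [0.4332, -0.1118, 0.0277]
orientation: [-0.0, -0.294, 0.956, 0.0]
wrist_force: [-0.7, 1.7, 0.3]
finger_gap: 0.0002
grip_force: 0.5
```

Request:
move_arm:
  targets:
    - [[2,0,2],[0,0,0],1]
    - [[-2,0,4],[0,0,0],1]
    - [[0,2,5],[0,0,0],1]
    - [[0,-2,6],[0,0,0],1]
    - [[0,0,7],[0,0,0],1]

```text
clock: 44.25
tcp_pos: [0.4336, -0.1118, 0.0209]
orientation: [0.0, -0.294, 0.956, 0.001]
wrist_force: [-1.1, 2.4, 1.7]
finger_gap: -0.0001
grip_force: 1.4
```

Request:
move_arm:
  targets:
    - [[2,0,2],[0,0,0],1]
    - [[-2,0,2],[0,0,0],1]
    - [[0,2,3],[0,0,0],1]
    - [[0,-2,3],[0,0,0],1]
    - [[0,0,3],[0,0,0],1]

```text
clock: 44.88
tcp_pos: [0.4343, -0.112, 0.0183]
orientation: [0.001, -0.294, 0.956, 0.0]
wrist_force: [0.2, 1.3, 4.5]
finger_gap: -0.0003
grip_force: 5.5
```

Large ring is flat too. Now for the last large ring on the turntable.

Request:
move_arm:
  targets:
    - [[0,0,-60],[0,0,0],-0.4]
    - [[0,0,-120],[0,0,0],-0.4]
    - [[-30,48,-120],[0,0,1],-0.4]
    - [[-60,96,-120],[0,0,2],-0.4]
    - [[-90,146,-120],[0,0,3],-0.4]

```text
clock: 45.5
tcp_pos: [0.4284, 0.0447, 0.1383]
orientation: [0.001, -0.057, 0.998, -0.0]
wrist_force: [0.5, 0.7, -0.2]
finger_gap: 0.0054
grip_force: 31.3
```

Run:
```python
from h import *
stat();rings();print(tool([.418,.2575,.13]))
```

```text
t 45.5 tcp [0.4284 0.0447 0.1383] phi 96.5 gap 0.0054 grip 31.3 F [ 0.5  0.7 -0.2] j [-0.08  0.09 -0.47  1.01 -0.   -0.2 ]
side large1 0.62 97 [ 0.43  -0.087  0.037]
side large1 0.55 173 [0.418 0.258 0.037]
top large1 0.37 1123 [ 0.453 -0.196  0.037]
top small1 0.69 2241 [0.469 0.228 0.037]
[-15.7 214.    7.8]
```

The gripper opened while inside the large ring's hole and is holding it from inside. I'll check how it hangs; an internal grip is handy for inserting it.

Run:
```python
from h import *
stat()
p=shot('side')
for d in env.regions_of('large1',p):
    if d['confidence']<.3: continue
    ys,xs=np.nonzero(d['mask']);print(round(d['confidence'],2),len(xs),xs.min(),xs.max(),ys.min(),ys.max(),xs.mean(),ys.mean(),[np.round(ray(p,(xs.mean(),ys.mean()),z),3).tolist() for z in(.138,.145)])
tc=env.get_state()['tcp_pos'];u,v=proj(p,tc).astype(int);print(u,v)
a=p['pixels'][v-25:v+20,u-30:u+30]
cv2.imwrite('pics/d1.png',cv2.cvtColor(cv2.resize(a,(720,540),interpolation=cv2.INTER_CUBIC),cv2.COLOR_RGB2BGR))
```

```text
t 45.8 tcp [0.4281 0.0432 0.138 ] phi 96.9 gap 0.0058 grip 31.3 F [-0.6 -0.6  0.3] j [-0.09  0.09 -0.47  1.01 -0.   -0.21]
0.67 169 349 367 205 219 358.0118343195266 212.66272189349112 [[0.428, 0.046, 0.138], [0.428, 0.056, 0.145]]
0.56 230 350 368 287 302 359.2695652173913 294.40434782608696 [[0.42, 0.35, 0.138], [0.42, 0.357, 0.145]]
358 211
```

View pics/d1.png

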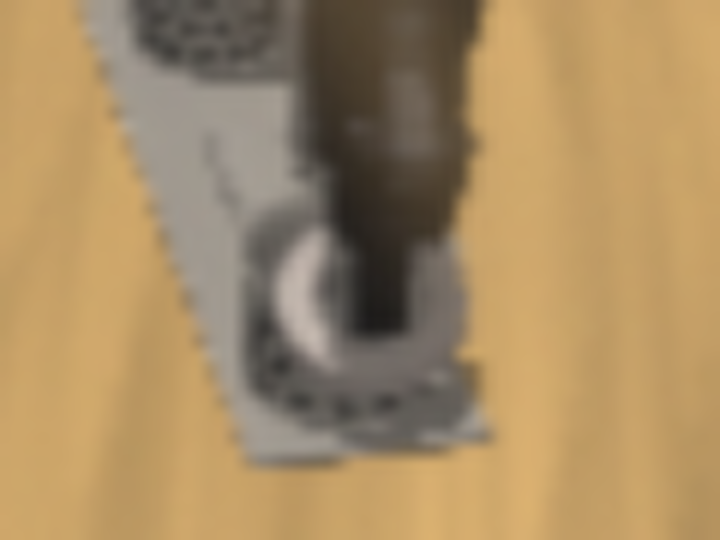

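The picture shows the large ring on the fingers, close to level (mask about 18 x 15 px, roughly 6 degrees tilt). I'll take it back and insert it.

Request:
move_arm:
  targets:
    - [[3,-52,0],[0,0,0],-0.4]
    - [[7,-104,0],[0,0,0],-0.4]
    - [[10,-154,0],[0,0,0],-0.4]
    - [[10,-154,40],[0,0,0],-0.4]
    - [[10,-154,50],[0,0,0],-0.4]

```text
clock: 46.52
tcp_pos: [0.4342, -0.1111, 0.0861]
orientation: [-0.002, -0.058, 0.998, 0.001]
wrist_force: [0.1, 0.4, 0.2]
finger_gap: 0.0058
grip_force: 31.3
```

Run:
```python
from h import *
for n in('top','side','side'):
    p=shot(n);print(n,show(env.landmark_of('large1',p)),show(env.landmark_of('rack_small',p)),show(env.landmark_of('rack_large',p)))
shot('side');stat();held('large1',0);print(tool([.4355,-.1115,.06]))
```

```text
top [([0.418, 0.257, 0.033], 0.49)] [([0.483, -0.288, 0.002], 0.68), ([0.669, -0.096, 0.241], 0.57)] []
side [([0.438, -0.112, 0.092], 0.52), ([0.419, 0.256, 0.037], 0.46)] [([0.481, -0.286, 0.005], 0.87), ([0.469, 0.214, -0.0], 0.51)] [([0.436, -0.116, 0.002], 0.71)]
side [([0.417, 0.254, 0.038], 0.49), ([0.438, -0.114, 0.09], 0.47)] [([0.48, -0.285, 0.003], 0.57)] [([0.436, -0.114, 0.003], 0.6), ([0.467, 0.214, 0.001], 0.28)]
t 47.17 tcp [ 0.4365 -0.11    0.0884] phi 96.9 gap 0.0055 grip 31.3 F [-0.3  0.6 -0.6] j [-0.43  0.17 -0.51  0.89  0.   -0.55]
[ 1.  -1.4 28.2]
```

Request:
move_arm:
  targets:
    - [[2,-1,20],[0,0,0],-0.4]
    - [[2,-1,35],[0,0,0],-0.4]
    - [[2,-1,40],[0,0,0],-0.4]
    - [[2,-1,43],[0,0,0],-0.4]
    - [[2,-1,45],[0,0,0],-0.4]

```text
clock: 47.9
tcp_pos: [0.4347, -0.1115, 0.0433]
orientation: [0.0, -0.06, 0.998, -0.0]
wrist_force: [-0.1, 0.3, -0.6]
finger_gap: 0.0057
grip_force: 31.3
```

Request:
move_arm:
  targets:
    - [[0,0,2],[0,0,0],-0.4]
    - [[0,0,4],[0,0,0],-0.4]
    - [[0,0,5],[0,0,0],-0.4]

```text
clock: 48.28
tcp_pos: [0.4344, -0.1113, 0.038]
orientation: [0.0, -0.06, 0.998, 0.0]
wrist_force: [0.3, -0.4, 0.8]
finger_gap: 0.0057
grip_force: 31.3
```

Request:
move_arm:
  targets:
    - [[0,0,3],[0,0,0],-0.4]
    - [[0,0,6],[0,0,0],-0.4]
    - [[0,0,9],[0,0,0],-0.4]
    - [[0,0,12],[0,0,0],-0.4]
    - [[0,0,14],[0,0,0],-0.4]

```text
clock: 48.9
tcp_pos: [0.4343, -0.1113, 0.0238]
orientation: [-0.0, -0.06, 0.998, 0.0]
wrist_force: [-0.9, -0.4, -0.5]
finger_gap: 0.0056
grip_force: 31.3
```

Request:
move_arm:
  targets:
    - [[0,0,2],[0,0,0],-0.4]
    - [[0,0,4],[0,0,0],-0.4]
    - [[0,0,5],[0,0,0],-0.4]

```text
clock: 49.28
tcp_pos: [0.4343, -0.1113, 0.0189]
orientation: [0.0, -0.06, 0.998, 0.0]
wrist_force: [-1.0, -0.7, -0.9]
finger_gap: 0.0052
grip_force: 31.3
```

Request:
move_arm:
  targets:
    - [[0,0,2],[0,0,0],-0.4]
    - [[0,0,4],[0,0,0],-0.4]
    - [[0,0,6],[0,0,0],-0.4]

```text
clock: 49.65
tcp_pos: [0.4351, -0.1119, 0.0153]
orientation: [0.001, -0.06, 0.998, -0.001]
wrist_force: [-9.9, 1.6, 34.8]
finger_gap: 0.0062
grip_force: 41.7
```

Request:
move_arm:
  targets:
    - [[0,0,1],[0,0,0],-0.4]
    - [[0,0,2],[0,0,0],-0.4]
    - [[0,0,2],[0,0,0],-0.4]

```text
clock: 50.02
tcp_pos: [0.4353, -0.1121, 0.0149]
orientation: [0.001, -0.06, 0.998, -0.001]
wrist_force: [-11.8, 2.2, 42.1]
finger_gap: 0.0056
grip_force: 44.2
```

Request:
move_arm:
  targets:
    - [[0,0,-4],[0,0,0],0.5]
    - [[0,0,-4],[0,0,0],1]
    - [[0,0,-4],[0,0,0],1]
    - [[0,0,-40],[0,0,0],1]
    - [[0,0,-90],[0,0,0],1]

```text
clock: 50.65
tcp_pos: [0.433, -0.1107, 0.1004]
orientation: [-0.002, -0.06, 0.998, 0.001]
wrist_force: [1.0, 0.5, -0.2]
finger_gap: -0.0002
grip_force: 0.0
```

Run:
```python
from h import *
for n in('top','side','side'):
    p=shot(n);print(n,show(env.landmark_of('large1',p)),show(env.landmark_of('rack_small',p)),show(env.landmark_of('rack_large',p)))
stat();print(tool([.418,.2575,.13]))
g=cv2.cvtColor(p['pixels'],cv2.COLOR_RGB2GRAY)[200:218,344:368]
for r,row in enumerate(g): print(200+r,' '.join('%3d'%v for v in row))
```

```text
top [([0.417, 0.256, 0.034], 0.43)] [([0.481, -0.29, 0.004], 0.84)] [([0.469, 0.214, -0.001], 0.51)]
side [([0.419, 0.257, 0.039], 0.72)] [([0.483, -0.285, 0.006], 0.55), ([0.671, 0.003, 0.001], 0.24)] [([0.436, -0.112, 0.003], 0.93)]
side [([0.418, 0.255, 0.038], 0.47)] [([0.479, -0.285, 0.007], 0.62), ([0.47, 0.214, -0.003], 0.61)] [([0.436, -0.113, 0.003], 0.77)]
t 51.25 tcp [ 0.4338 -0.1111  0.1002] phi 96.9 gap -0.0001 grip 0.0 F [ 1.2  0.3 -0.2] j [-0.43  0.16 -0.49  0.92  0.   -0.55]
[-28.5 367.8 -29.5]
200 156 151 141 152 159 159 158 155 123  98 101 106 111 112 115 150 165 167 166 167 169 171 170 170
201 156 154 138 149 159 159 159 157 148 128 123 130 133 132 117 118 141 157 161 163 167 171 171 170
202 156 154 137 133 152 157 154 147 136 128 126 129 131 131 129 117 113 116 118 124 155 169 171 170
203 155 156 151 138 148 143 130 122 117 115 114 114 115 118 119 111 105 106 106 111 140 164 170 170
204 155 156 155 146 141 125 110 105 103 104 106 106 109 110 111 107 103 103 102 103 113 144 165 170
205 155 156 156 152 128 106  97  98 100 102 103 104 105 106 108 105 103 101  99  99 
[... 515 characters left out ...]

211 149 156 156 151 112  89  94 105 121 132 147 155 160 159 150 135 110  95  95  93  86 101 109 110
212 157 156 155 150 108  75  74  89 102 106 110 116 118 119 116 108 101  99  95  83  73  97 109 110
213 156 156 156 150 106  66  63  86  95  96  99 101 101 100 101  99  96  97  86  67  71  96 108 109
214 146 151 156 150 103  70  82  89  71  67  89  97  80  81  93  86  67  86  92  79  70  90 105 109
215 165 163 160 152 103  77  84  79  74  70  89  96  70  76  93  87  71  85  90  81  75  92 104 109
216 167 153 155 153 110  83  71  58  81  92  85  91  94  95  96  95  91  71  68  80  76  89  99 106
217 167 153 155 155 119  78  79  79  89  93  68  69  90  88  67  77  92  84  83  81  86  95 102 106
```

The large ring now lies flat (far edge at rows 210–211, as predicted). I'll use the same internal grip on the last large ring at (0.418,0.256).

Request:
move_arm:
  targets:
    - [[-4,58,-30],[0,0,0],1]
    - [[-9,118,-30],[0,0,0],1]
    - [[-14,178,-30],[0,0,0],1]
    - [[-19,238,-30],[0,0,0],1]
    - [[-24,298,-30],[0,0,0],1]

```text
clock: 51.88
tcp_pos: [0.4221, 0.1894, 0.131]
orientation: [0.0, -0.06, 0.998, 0.0]
wrist_force: [2.0, -0.5, 0.1]
finger_gap: -0.0001
grip_force: 0.0
```

Request:
move_arm:
  targets:
    - [[-2,40,0],[0,0,0],1]
    - [[-4,68,20],[0,0,0],1]
    - [[-4,68,60],[0,0,0],1]
    - [[-4,68,70],[0,0,0],1]
    - [[-4,68,70],[0,0,0],1]

```text
clock: 52.5
tcp_pos: [0.4176, 0.2549, 0.0606]
orientation: [-0.001, -0.06, 0.998, -0.0]
wrist_force: [1.1, -0.5, 0.3]
finger_gap: 0.0003
grip_force: 0.0
```

Run:
```python
from h import *
for n in('side','top','side'):
    p=shot(n);print(n,show(env.landmark_of('large1',p)))
rings();stat();print(tool([.418,.256,.03]))
```

```text
side [([0.419, 0.254, 0.038], 0.46)]
top [([0.43, -0.118, 0.009], 0.57)]
side [([0.417, 0.25, 0.039], 0.6)]
side large1 0.48 148 [0.417 0.264 0.037]
t 53.1 tcp [0.4183 0.2554 0.0612] phi 96.9 gap -0.0006 grip 0.0 F [ 0.4 -0.6 -0.1] j [ 0.38  0.27 -0.45  0.84  0.    0.26]
[ 0.2  0.6 31.2]
```

Request:
move_arm:
  targets:
    - [[0,1,15],[0,0,0],1]
    - [[0,1,20],[0,0,0],1]
    - [[0,1,22],[0,0,0],1]
    - [[0,1,24],[0,0,0],1]

```text
clock: 53.6
tcp_pos: [0.418, 0.2564, 0.0368]
orientation: [-0.0, -0.06, 0.998, -0.0]
wrist_force: [-0.3, 1.5, -0.3]
finger_gap: -0.0002
grip_force: 0.0
```

Request:
move_arm:
  targets:
    - [[0,0,2],[0,0,0],1]
    - [[0,0,3],[0,0,0],1]
    - [[0,0,3],[0,0,0],1]

```text
clock: 53.98
tcp_pos: [0.4181, 0.2564, 0.0341]
orientation: [0.0, -0.06, 0.998, 0.0]
wrist_force: [0.5, -0.2, -0.4]
finger_gap: 0.0
grip_force: 0.0
```

Request:
move_arm:
  targets:
    - [[0,0,2],[0,0,0],1]
    - [[0,0,2],[0,0,0],0.3]
    - [[0,0,2],[0,0,0],-0.4]
    - [[0,0,2],[0,0,0],-0.4]
    - [[0,0,2],[0,0,0],-0.4]

```text
clock: 54.6
tcp_pos: [0.4193, 0.2571, 0.0333]
orientation: [0.001, -0.06, 0.998, 0.001]
wrist_force: [-1.0, 0.7, 7.0]
finger_gap: 0.01
grip_force: 49.7
```

Request:
move_arm:
  targets:
    - [[0,0,-15],[0,0,0],-0.4]
    - [[0,0,-50],[0,0,0],-0.4]
    - [[0,0,-90],[0,0,0],-0.4]
    - [[0,0,-90],[0,0,0],-0.4]

```text
clock: 55.1
tcp_pos: [0.4204, 0.2574, 0.1258]
orientation: [0.003, -0.06, 0.998, 0.001]
wrist_force: [1.5, 1.1, -0.2]
finger_gap: 0.0094
grip_force: 45.0
```

Run:
```python
from h import *
shot('side');stat();held('large1',0)
p=shot('side')
for d in env.regions_of('large1',p):
    if d['confidence']<.3: continue
    ys,xs=np.nonzero(d['mask']);print(round(d['confidence'],2),len(xs),xs.min(),xs.max(),ys.min(),ys.max())
print(show(env.landmark_of('large1',p)),show(env.landmark_of('rack_large',p)))
print(tool([.435,-.111,.13]))
```

```text
t 55.15 tcp [0.4192 0.2568 0.1239] phi 96.9 gap 0.0094 grip 45.0 F [ 0.1  0.6 -0.3] j [ 0.39  0.21 -0.36  0.99 -0.    0.27]
held 0.64 131 [0.4213 0.2662 0.1239] [2.1 9.4 0. ]
0.45 136 352 370 263 277
[([0.416, 0.256, 0.124], 0.53)] [([0.438, -0.114, 0.005], 0.69)]
[  26.5 -366.5   -8.8]
```

Request:
move_arm:
  targets:
    - [[4,-58,-10],[0,0,0],-0.4]
    - [[8,-118,-10],[0,0,0],-0.4]
    - [[13,-178,-10],[0,0,0],-0.4]
    - [[17,-238,-10],[0,0,0],-0.4]
    - [[22,-298,-10],[0,0,0],-0.4]

```text
clock: 56.08
tcp_pos: [0.4316, -0.0439, 0.1316]
orientation: [-0.0, -0.06, 0.998, 0.0]
wrist_force: [0.9, 0.1, 0.1]
finger_gap: 0.0095
grip_force: 45.0
```

Request:
move_arm:
  targets:
    - [[2,-40,0],[0,0,0],-0.4]
    - [[5,-68,20],[0,0,0],-0.4]
    - [[5,-68,45],[0,0,0],-0.4]
    - [[5,-68,45],[0,0,0],-0.4]

```text
clock: 56.58
tcp_pos: [0.4331, -0.1097, 0.085]
orientation: [-0.002, -0.06, 0.998, 0.001]
wrist_force: [0.2, 0.6, 0.3]
finger_gap: 0.0096
grip_force: 45.0
```

Run:
```python
from h import *
for n in('top','side','side','side'):
    p=shot(n);print(n,show(env.landmark_of('large1',p)),show(env.landmark_of('rack_large',p)))
stat();held('large1',0);print(tool([.4355,-.1115,.044]))
```

```text
top [] []
side [([0.433, -0.111, 0.09], 0.64)] [([0.434, -0.112, 0.004], 0.56)]
side [([0.433, -0.112, 0.096], 0.65)] [([0.434, -0.113, 0.006], 0.71)]
side [([0.432, -0.111, 0.09], 0.45)] [([0.437, -0.112, 0.006], 0.58), ([0.459, -0.203, 0.168], 0.33)]
t 57.17 tcp [ 0.4354 -0.1101  0.0873] phi 96.9 gap 0.0098 grip 45.0 F [ 0.5  0.6 -1.1] j [-0.43  0.17 -0.51  0.89  0.   -0.55]
held 0.38 52 [ 0.4328 -0.098   0.0873] [-2.6 12.1 -0. ]
[-0.  -1.4 43.1]
```

Request:
move_arm:
  targets:
    - [[-2,-1,20],[0,0,0],-0.4]
    - [[-2,-1,33],[0,0,0],-0.4]
    - [[-2,-1,38],[0,0,0],-0.4]
    - [[-2,-1,41],[0,0,0],-0.4]
    - [[-2,-1,44],[0,0,0],-0.4]

```text
clock: 57.9
tcp_pos: [0.4368, -0.1124, 0.0448]
orientation: [-0.001, -0.06, 0.998, -0.002]
wrist_force: [-9.8, -3.2, 23.9]
finger_gap: 0.0099
grip_force: 44.8
```

Request:
move_arm:
  targets:
    - [[0,0,3],[0,0,0],-0.4]
    - [[0,0,5],[0,0,0],-0.4]
    - [[0,0,6],[0,0,0],-0.4]

```text
clock: 58.28
tcp_pos: [0.4366, -0.1114, 0.0372]
orientation: [-0.001, -0.06, 0.998, -0.0]
wrist_force: [-3.2, -2.6, 2.3]
finger_gap: 0.011
grip_force: 34.5
```

Request:
move_arm:
  targets:
    - [[0,0,3],[0,0,0],-0.4]
    - [[0,0,5],[0,0,0],-0.4]
    - [[0,0,7],[0,0,0],-0.4]

```text
clock: 58.65
tcp_pos: [0.4368, -0.1112, 0.0299]
orientation: [-0.001, -0.06, 0.998, -0.0]
wrist_force: [-6.1, -2.1, 9.6]
finger_gap: 0.0113
grip_force: 36.4
```

Request:
move_arm:
  targets:
    - [[0,0,2],[0,0,0],-0.4]
    - [[0,0,3],[0,0,0],-0.4]
    - [[0,0,4],[0,0,0],-0.4]

```text
clock: 59.02
tcp_pos: [0.4374, -0.1113, 0.0282]
orientation: [0.0, -0.06, 0.998, -0.001]
wrist_force: [-10.9, 0.5, 33.1]
finger_gap: 0.0111
grip_force: 43.2
```

Seated on the lower ring. Now I'll shut the fingers, tap down lightly and rise.

Request:
move_arm:
  targets:
    - [[0,0,-4],[0,0,0],0.5]
    - [[0,0,-4],[0,0,0],1]
    - [[0,0,-4],[0,0,0],1]
    - [[0,0,-40],[0,0,0],1]
    - [[0,0,-90],[0,0,0],1]

```text
clock: 59.65
tcp_pos: [0.4366, -0.11, 0.1154]
orientation: [-0.001, -0.06, 0.998, 0.001]
wrist_force: [1.0, -1.2, -0.0]
finger_gap: 0.0001
grip_force: 0.0
```

Run:
```python
from h import *
for n in('top','side','top','side'):
    p=shot(n);print(n,show(env.landmark_of('large1',p)),show(env.landmark_of('small1',p)),show(env.landmark_of('rack_small',p)),show(env.landmark_of('rack_large',p)))
stat();print(tool([.4215,-.3765,.27]))
g=cv2.cvtColor(p['pixels'],cv2.COLOR_RGB2GRAY)[200:216,344:368]
for r,row in enumerate(g): print(200+r,' '.join('%3d'%v for v in row))
for z in(.017,.029): print(proj(p,[.4355,-.1125,z]),proj(p,[.4355,-.136,z]))
```

```text
top [] [([0.422, -0.378, 0.002], 0.58), ([0.478, -0.285, 0.012], 0.51)] [([0.48, -0.284, -0.001], 0.72)] [([0.673, -0.097, 0.24], 0.49)]
side [([0.441, -0.111, 0.025], 0.5)] [] [([0.479, -0.284, 0.004], 0.62)] [([0.437, -0.108, 0.005], 0.8)]
top [] [([0.476, -0.286, 0.009], 0.59), ([0.422, -0.376, 0.006], 0.37)] [([0.481, -0.285, 0.003], 0.55)] []
side [] [([0.577, 0.465, 0.0], 0.51)] [([0.478, -0.288, 0.004], 0.91)] [([0.442, -0.108, 0.005], 0.7)]
t 60.65 tcp [ 0.4374 -0.111   0.1161] phi 96.9 gap 0.0 grip 0.0 F [0.3 0.8 0.2] j [-0.43  0.15 -0.46  0.96  0.   -0.55]
[  47.6 -261.7 -153.9]
200 154 137 148 158 159 158 158 153 115  98 106 109 109 111 128 158 167 167 167 167 169 171 170 169
201 156 151 142 153 159 159 159 154 121 109 112 113 110 106 112 149 162 162 162 166 169 171 171 169
202 156 155 146 154 159 157 155 148 139 135 127 124 124 131 117 114 118 119 124 151 167 171 171 170
203 156 154 141 149 151 143 132 125 122 123 121 121 122 127 124 112 105 104 108 120 156 171 171 170
204 156 156 151 145 129 117 112 108 107 107 108 110 112 113 113 107 103 103 103 111 151 170 171 170
205 
[... 507 characters left out ...]
 147 122 116 145 159 140 122 118 118 120 122 134 149 125 103  93  91  95 112 119 114 112
211 156 153 135  99  93 110 122 119 111 112 112 112 112 113 112 105 100  93  91  88 102 110 110 110
212 157 154 139 103  79  87  98 106 108 118 123 122 119 119 114 102  97  92  90  79  98 108 109 109
213 156 154 141 104  64  81  92  97 101 104 105 105 104 105 103  99  95  79  82  80  98 106 108 109
214 147 154 140  96  72  85  83  73  88  98  98  97  99 100  95  88  90  71  69  79  98 106 108 109
215 154 155 132  95  88  89  80  64  76  92  73  63  88  96  73  74  89  87  68  81  96 104 107 109
[355.27757095 213.56583328] [355.43645524 209.53651801]
[355.3990046  210.72495915] [355.5568822  206.71757862]
```

All three tube loads look flat. Now for the small ring on the bench, gripped high so that it goes deeper into the tube.

Request:
move_arm:
  targets:
    - [[0,0,-60],[0,0,0],1]
    - [[0,0,-120],[0,0,0],1]
    - [[5,-50,-152],[0,0,0],0.5]
    - [[15,-110,-152],[0,0,0],0]
    - [[28,-170,-152],[0,0,0],-0.25]

```text
clock: 61.28
tcp_pos: [0.4303, -0.2849, 0.269]
orientation: [0.001, -0.061, 0.998, -0.001]
wrist_force: [0.2, -0.2, 0.4]
finger_gap: 0.0529
grip_force: 0.0
```

Request:
move_arm:
  targets:
    - [[9,-45,0],[0,0,0],-0.25]
    - [[19,-92,0],[0,0,0],-0.25]
    - [[19,-92,60],[0,0,0],-0.25]
    - [[19,-92,120],[0,0,0],-0.25]
    - [[19,-92,180],[0,0,0],-0.25]

```text
clock: 61.9
tcp_pos: [0.422, -0.3771, 0.0864]
orientation: [0.0, -0.06, 0.998, -0.0]
wrist_force: [0.2, -0.0, -0.0]
finger_gap: 0.0533
grip_force: 0.0
```

Run:
```python
from h import *
for n in('side','top','side'):
    p=shot(n);print(n,show(env.landmark_of('small1',p)),show(env.landmark_of('rack_small',p)),show(env.landmark_of('rack_large',p)))
    for d in env.regions_of('small1',p):
        ys,xs=np.nonzero(d['mask']);w=ray(p,(xs.mean(),ys.mean()),.009)
        if d['confidence']>.3: print(len(xs),w)
stat();print(tool([.4215,-.3765,.0065]))
```

```text
side [([0.419, -0.38, 0.0], 0.57), ([0.46, -0.199, 0.169], 0.34)] [([0.477, -0.282, 0.004], 0.7), ([0.465, 0.216, -0.003], 0.46), ([0.464, -0.2, -0.002], 0.33), ([0.463, -0.2, 0.173], 0.33)] [([0.44, -0.109, 0.004], 0.91)]
51 [ 0.42182693 -0.37043868  0.009     ]
top [([0.478, -0.285, 0.009], 0.5)] [([0.477, -0.286, 0.002], 0.71)] [([0.438, -0.107, 0.008], 0.77)]
51 [ 0.48040477 -0.29059606  0.009     ]
side [([0.42, -0.382, 0.003], 0.47)] [([0.672, 0.007, -0.005], 0.72), ([0.478, -0.284, 0.004], 0.66)] [([0.44, -0.108, 0.005], 0.61)]
t 62.65 tcp [ 0.4223 -0.3768  0.0885] phi 96.9 gap 0.0535 grip 0.0 F [-0.2 -0.5  0.3] j [-0.87  0.38 -0.22  0.97  0.   -0.99]
[ 0.8  0.5 82. ]
```

Request:
move_arm:
  targets:
    - [[1,-1,45],[0,0,0],-0.25]
    - [[1,-1,70],[0,0,0],-0.25]
    - [[1,-1,81],[0,0,0],-0.25]
    - [[1,-1,81],[0,0,0],-0.25]

```text
clock: 63.15
tcp_pos: [0.421, -0.3775, 0.0066]
orientation: [-0.0, -0.06, 0.998, 0.001]
wrist_force: [0.1, -0.0, 0.3]
finger_gap: 0.0535
grip_force: 0.0
```

Request:
move_arm:
  targets:
    - [[0,0,0],[0,0,0],0]
    - [[0,0,0],[0,0,0],0.5]
    - [[0,0,0],[0,0,0],0.5]
    - [[0,0,0],[0,0,0],0.5]
  squeeze: 30

```text
clock: 63.65
tcp_pos: [0.422, -0.3786, 0.0087]
orientation: [0.001, -0.06, 0.998, -0.001]
wrist_force: [-1.3, 0.6, 5.7]
finger_gap: 0.0343
grip_force: 29.5
```

Request:
move_arm:
  targets:
    - [[0,0,-15],[0,0,0],0.5]
    - [[0,0,-60],[0,0,0],0.5]
    - [[0,0,-105],[0,0,0],0.5]
    - [[0,0,-105],[0,0,0],0.5]

```text
clock: 64.15
tcp_pos: [0.4235, -0.3804, 0.1174]
orientation: [0.003, -0.06, 0.998, -0.004]
wrist_force: [0.3, -0.6, -1.1]
finger_gap: 0.0337
grip_force: 29.9
```

Run:
```python
from h import *
for k in range(2):
    p=shot('side');print(show(env.landmark_of('small1',p)),show(env.landmark_of('rack_small',p)));held('small1',0)
stat();print(tool([.478,-.2845,.1]))
```

```text
[([0.424, -0.386, 0.111], 0.59)] [([0.478, -0.282, 0.006], 0.72)]
[([0.417, -0.38, 0.106], 0.43)] [([0.48, -0.285, 0.004], 0.76)]
t 64.65 tcp [ 0.421  -0.3774  0.1112] phi 96.9 gap 0.0339 grip 29.9 F [-0.1  0.7  0.3] j [-0.87  0.36 -0.19  1.02  0.   -0.99]
[-67.8  85.4  11.3]
```

Request:
move_arm:
  targets:
    - [[-34,43,0],[0,0,0],0.5]
    - [[-68,85,5],[0,0,0],0.5]
    - [[-68,85,30],[0,0,0],0.5]
    - [[-68,85,30],[0,0,0],0.5]

```text
clock: 65.15
tcp_pos: [0.4775, -0.2835, 0.0802]
orientation: [-0.002, -0.061, 0.998, 0.001]
wrist_force: [-0.5, -0.8, -0.5]
finger_gap: 0.034
grip_force: 30.0
```

Run:
```python
from h import *
L=[];S=[]
for k,n in enumerate(['side','top','side','top','side']):
    p=shot(n);a=show(env.landmark_of('small1',p));b=show(env.landmark_of('rack_small',p));print(n,a,b)
stat();print(tool([.479,-.285,.048]))
```

```text
side [([0.477, -0.29, 0.076], 0.54)] [([0.48, -0.286, 0.003], 0.81)]
top [([0.677, -0.099, 0.241], 0.56)] [([0.478, -0.287, 0.005], 0.72)]
side [([0.475, -0.288, 0.079], 0.49)] [([0.44, -0.11, 0.003], 0.73), ([0.48, -0.284, -0.0], 0.58)]
top [] [([0.478, -0.286, 0.001], 0.66)]
side [([0.478, -0.29, 0.075], 0.52)] [([0.479, -0.282, 0.006], 0.83)]
t 65.9 tcp [ 0.4786 -0.2853  0.0821] phi 96.9 gap 0.0337 grip 30.0 F [ 0.1 -0.  -0.7] j [-0.68  0.37 -0.26  0.95  0.   -0.8 ]
[-0.5  0.2 34.1]
```

Request:
move_arm:
  targets:
    - [[-1,1,20],[0,0,0],0.5]
    - [[-1,1,28],[0,0,0],0.5]
    - [[-1,1,31],[0,0,0],0.5]
    - [[-1,1,33],[0,0,0],0.5]

```text
clock: 66.4
tcp_pos: [0.4798, -0.2846, 0.0495]
orientation: [0.0, -0.06, 0.998, -0.0]
wrist_force: [0.3, -1.8, 0.5]
finger_gap: 0.0341
grip_force: 30.3
```

Request:
move_arm:
  targets:
    - [[0,0,1],[0,0,0],0.5]
    - [[0,0,2],[0,0,0],0.5]
    - [[0,0,2],[0,0,0],0.5]

```text
clock: 66.78
tcp_pos: [0.4799, -0.2847, 0.0478]
orientation: [0.001, -0.06, 0.998, -0.001]
wrist_force: [-0.3, -3.4, 4.4]
finger_gap: 0.0339
grip_force: 32.0
```

Request:
move_arm:
  targets:
    - [[0,-2,0],[0,0,0],0.5]
    - [[0,-2,1],[0,0,0],0.5]
    - [[0,-2,2],[0,0,0],0.5]
    - [[0,-2,2],[0,0,0],0.5]

```text
clock: 67.28
tcp_pos: [0.48, -0.285, 0.0472]
orientation: [0.001, -0.061, 0.998, 0.001]
wrist_force: [-2.4, 4.7, 18.7]
finger_gap: 0.0337
grip_force: 39.0
```

The ring bottom is now about 38 mm up, below the funnel, and the fingers sit on the rim. Releasing, then pressing flat with shut fingers.

Request:
move_arm:
  targets:
    - [[0,1,-2],[0,0,0],0.5]
    - [[0,1,-2],[0,0,0],0.1]
    - [[0,1,-2],[0,0,0],-0.2]
    - [[0,1,-2],[0,0,0],-0.2]
    - [[0,1,-30],[0,0,0],-0.2]

```text
clock: 67.9
tcp_pos: [0.4776, -0.2835, 0.0726]
orientation: [-0.002, -0.06, 0.998, 0.002]
wrist_force: [-0.3, -0.5, 0.5]
finger_gap: 0.0513
grip_force: 0.0
```

Request:
move_arm:
  targets:
    - [[0,0,0],[0,0,0],1]
    - [[0,0,0],[0,0,0],1]
    - [[0,0,0],[0,0,0],1]
    - [[0,0,15],[0,0,0],1]
    - [[0,0,25],[0,0,0],1]

```text
clock: 68.53
tcp_pos: [0.4788, -0.2845, 0.0482]
orientation: [-0.001, -0.06, 0.998, 0.001]
wrist_force: [0.6, -0.2, -0.5]
finger_gap: -0.0001
grip_force: 0.0
```

Run:
```python
from h import *
for k,n in enumerate(['side','top','side']):
    p=shot(n);print(n,show(env.landmark_of('small1',p)),show(env.landmark_of('rack_small',p)))
stat()
g=cv2.cvtColor(p['pixels'],cv2.COLOR_RGB2GRAY)[174:186,334:354]
for r,row in enumerate(g): print(174+r,' '.join('%3d'%v for v in row))
```

```text
side [] [([0.48, -0.285, 0.006], 0.77)]
top [] [([0.479, -0.287, 0.003], 0.78), ([0.463, -0.202, 0.004], 0.56)]
side [] [([0.479, -0.285, 0.007], 0.86)]
t 68.97 tcp [ 0.4799 -0.2854  0.0505] phi 96.9 gap -0.0003 grip 0.0 F [ 0.  -0.5 -0.1] j [-0.68  0.4  -0.29  0.87  0.   -0.8 ]
174 173 172 171 172 174 178 181 181 151 109  76  65  67  79 113 147 157 156 139 113
175 173 173 171 171 175 179 183 180 151 109  75  63  66  79 114 146 156 157 139 112
176 173 172 172 172 174 178 180 170 140 103  72  61  64  76 109 136 150 154 138 112
177 173 174 172 172 174 170 155 137 116  95  69  60  62  74 101 115 124 135 126 108
178 173 174 173 172 169 152 127 113 104  93  71  60  63  75  99 107 108 111 109 104
179 173 173 173 171 167 134 107 100 100 101  86  78  80  89 102 105 104 103 104 103
180 171 172 172 171 167 139 108  97 100 103 104 103 102 104 104 104 101 100 104 103
181 171 172 171 171 171 144 114 103 107 109 114 110 106 106 104 103 101 102 104 102
182 172 173 171 171 170 129 107 118 144 145 142 123 111 108 105 103 102 106 112 105
183 173 174 171 171 170 127  95  99 108 114 110 103 100 100 101 103 101  96 102 101
184 174 174 171 170 170 130  85  89  95 100 102 101 102 103 103 101  91  88  93  95
185 174 171 171 165 160 130  92  87  75  89  96  89  97  94  88  88  77  81  90  92
```

Request:
move_arm:
  targets:
    - [[0,0,5],[0,0,0],1]
    - [[0,0,8],[0,0,0],1]
    - [[0,0,11],[0,0,0],1]
    - [[0,0,14],[0,0,0],1]
    - [[0,0,16],[0,0,0],1]

```text
clock: 69.6
tcp_pos: [0.4795, -0.2851, 0.0338]
orientation: [-0.0, -0.06, 0.998, 0.0]
wrist_force: [-0.6, -0.2, -0.4]
finger_gap: 0.0001
grip_force: 0.0
```

Request:
move_arm:
  targets:
    - [[2,0,2],[0,0,0],1]
    - [[-2,0,3],[0,0,0],1]
    - [[0,2,4],[0,0,0],1]
    - [[0,-2,4],[0,0,0],1]
    - [[0,0,4],[0,0,0],1]

```text
clock: 70.22
tcp_pos: [0.4798, -0.2856, 0.0302]
orientation: [0.0, -0.06, 0.998, -0.0]
wrist_force: [-0.0, 0.7, 0.3]
finger_gap: -0.0
grip_force: 0.0
```

Request:
move_arm:
  targets:
    - [[0,0,1],[0,0,0],1]
    - [[0,0,2],[0,0,0],1]
    - [[0,0,3],[0,0,0],1]

```text
clock: 70.6
tcp_pos: [0.4799, -0.2852, 0.0276]
orientation: [0.0, -0.06, 0.998, -0.0]
wrist_force: [-1.4, 1.6, 7.9]
finger_gap: 0.0006
grip_force: 4.0
```

Request:
move_arm:
  targets:
    - [[2,0,1],[0,0,0],1]
    - [[-2,0,1],[0,0,0],1]
    - [[0,2,1],[0,0,0],1]
    - [[0,-2,1],[0,0,0],1]
    - [[0,0,1],[0,0,0],1]

```text
clock: 71.22
tcp_pos: [0.4799, -0.2852, 0.0273]
orientation: [0.001, -0.06, 0.998, -0.0]
wrist_force: [-2.0, -0.1, 8.7]
finger_gap: -0.0001
grip_force: 5.3
```

The small stack is flat (hard contact at 28 mm). I'll check the large stack by pressing with slightly opened fingers.

Request:
move_arm:
  targets:
    - [[0,0,-60],[0,0,0],1]
    - [[0,0,-120],[0,0,0],1]
    - [[0,0,-180],[0,0,0],1]
    - [[0,0,-232],[0,0,0],1]
    - [[6,60,-232],[0,0,0],1]

```text
clock: 71.85
tcp_pos: [0.4701, -0.2304, 0.263]
orientation: [0.005, -0.058, 0.998, -0.004]
wrist_force: [1.0, 2.3, -1.3]
finger_gap: 0.0002
grip_force: 0.0
```

Request:
move_arm:
  targets:
    - [[6,60,0],[0,0,0],0.65]
    - [[12,120,0],[0,0,0],0.65]
    - [[12,120,60],[0,0,0],0.65]
    - [[12,120,120],[0,0,0],0.65]
    - [[12,120,175],[0,0,0],0.65]

```text
clock: 72.47
tcp_pos: [0.4399, -0.1082, 0.0815]
orientation: [0.0, -0.061, 0.998, -0.0]
wrist_force: [0.2, 0.5, -0.3]
finger_gap: 0.0151
grip_force: 0.0
```

Run:
```python
from h import *
for k,n in enumerate(['side','top','side','top']):
    p=shot(n);print(n,show(env.landmark_of('small1',p)),[show(env.landmark_of(t,p),c=.5) for t in('rack_small','rack_large','rack_tab','rack','mark','rail')])
stat();print(tool([.44,-.1095,.035]))
```

```text
side [([0.669, 0.002, -0.001], 0.63)] [[([0.48, -0.282, 0.005], 0.71)], [([0.438, -0.112, 0.006], 0.97)], [], [([0.462, -0.2, -0.001], 0.96)], [], [([0.67, 0.005, -0.0], 0.68)]]
top [([0.481, -0.286, 0.024], 0.45), ([0.673, 0.001, -0.002], 0.42)] [[([0.48, -0.286, 0.003], 0.7), ([0.481, -0.285, 0.025], 0.53)], [], [([0.464, -0.2, 0.206], 0.97)], [([0.464, -0.202, -0.001], 0.56)], [], [([0.673, 0.001, 0.0], 0.86)]]
side [([0.579, 0.464, 0.002], 0.36)] [[([0.478, -0.28, 0.006], 0.62)], [([0.479, -0.285, 0.006], 0.62), ([0.44, -0.11, 0.004], 0.57)], [], [([0.46, -0.2, -0.0], 0.94)], [], [([0.672, 0.004, 0.001], 0.7), ([0.442, -0.111, 0.005], 0.6)]]
top [([0.48, -0.287, 0.023], 0.46)] [[([0.39, -0.482, -0.001], 0.71), ([0.483, -0.287, 0.004], 0.58)], [], [([0.46, -0.2, 0.206], 0.56)], [([0.389, -0.477, 0.003], 0.7), ([0.458, -0.202, 0.004], 0.59)], [], [([0.577, 0.462, -0.006], 0.72), ([0.671, 0.001, 0.002], 0.58)]]
t 74.08 tcp [ 0.4401 -0.1086  0.083 ] phi 96.9 gap 0.0149 grip 0.0 F [ 0.6 -0.2 -0. ] j [-0.42  0.19 -0.51  0.88  0.   -0.54]
[ 0.2 -0.9 48. ]
```

Request:
move_arm:
  targets:
    - [[0,-1,35],[0,0,0],0.65]
    - [[0,-1,45],[0,0,0],0.65]
    - [[0,-1,49],[0,0,0],0.65]
    - [[0,-1,51],[0,0,0],0.65]

```text
clock: 74.58
tcp_pos: [0.4406, -0.1097, 0.0324]
orientation: [0.0, -0.06, 0.998, -0.0]
wrist_force: [-0.1, -0.0, -0.1]
finger_gap: 0.0148
grip_force: 0.0
```

Request:
move_arm:
  targets:
    - [[0,0,2],[0,0,0],0.65]
    - [[0,0,3],[0,0,0],0.65]
    - [[0,0,4],[0,0,0],0.65]

```text
clock: 74.95
tcp_pos: [0.4407, -0.1097, 0.029]
orientation: [0.001, -0.06, 0.998, -0.0]
wrist_force: [-3.4, 1.6, 15.2]
finger_gap: 0.015
grip_force: 7.3
```

Both stacks are flat. Next: measure the rail axis and mark accurately while rising off the tube, and get the rack pose.

Request:
move_arm:
  targets:
    - [[0,0,-60],[0,0,0],0.65]
    - [[0,0,-120],[0,0,1],0.4]
    - [[0,0,-180],[0,0,2],0]
    - [[0,0,-232],[0,0,3],-0.3]
    - [[0,0,-242],[0,0,4],-0.3]

```text
clock: 75.58
tcp_pos: [0.4419, -0.1103, 0.2744]
orientation: [0.004, 0.288, 0.958, -0.0]
wrist_force: [-0.7, 0.0, -0.5]
finger_gap: 0.0556
grip_force: 0.0
```

Run:
```python
from h import *
from scipy.ndimage import map_coordinates
for n in('side','top'):
    p=shot(n);im=p['pixels'].astype(float)
    print(n,'mark',show(env.landmark_of('mark',p)),show(env.spot_in('mark',p)),'tab',show(env.landmark_of('rack_tab',p)),'rail',show(env.landmark_of('rail',p)))
    xs=np.arange(.654,.694,.002)
    print('x    ',' '.join('%3d'%round(x*1000) for x in xs))
    for y in np.arange(-.22,.23,.04):
        uv=np.array([proj(p,[x,y,.24]) for x in xs]);g=map_coordinates(im.mean(2),[uv[:,1],uv[:,0]],order=1)
        print('%.2f'%y,' '.join('%3d'%v for v in g))
    ys=np.arange(-.14,-.055,.005)
    for x in(.668,.672,.676):
        uv=np.array([proj(p,[x,y,.243]) for y in ys]);b=[map_coordinates(im[:,:,c],[uv[:,1],uv[:,0]],order=1) for c in(0,2)]
        print('yel',x,' '.join('%3d'%v for v in b[0]-b[1]))
stat()
```

```text
side mark [([0.438, -0.113, 0.028], 0.68), ([0.674, 0.005, -0.003], 0.36)] [] tab [([0.454, -0.195, 0.203], 0.95), ([0.443, -0.113, 0.03], 0.51)] rail [([0.671, 0.005, -0.0], 0.75), ([0.468, 0.213, 0.001], 0.66)]
x     654 656 658 660 662 664 666 668 670 672 674 676 678 680 682 684 686 688 690 692
-0.22  44  44  44  45  48  60  76  99 121 140 148 153 151 149 148 148 148 140 131 120
-0.18  42  44  44  46  48  60  77 101 122 140 147 147 136 117  96  92  89  88  87  86
-0.14  49  63  88 115 134 132 125 117 130 142 151 153 152 148 149 154 153 149 139 122
-0.10 132 137 138 137 132 125 111 109 119 133 143 145 145 145 151 154 154 152 149 147
-0.06 138 137 136 135 133 126 119 119 129 144 152 157 158 156 154 153 152 150 147 145
-0.02 145 147 148 149 145 136 120 118 131 145 153 157 155 154 153 152 150 148 146 144
0.02 157 157 157 155 151 138 126 118 132 144 153 155 153 152 153 152 150 148 146 144
0.06 159 159 159 158 151 135 122 116 132 145 154 154 151 150 153 153 152 149 146 144
0.10 162 162 161 159 153 137 124 117 133 146 154 156 155 154 155 155 152 150 147 145
0.14 163 163 161 158 153 140 1
[... 1341 characters left out ...]
 142 131 118 109 105 109 116 127 137 141 142 141 140 138 136 135 136 136 135
0.14 149 140 129 118 111 106 112 119 128 136 140 142 142 139 136 136 136 136 135 134
0.18 148 140 131 121 118 117 119 123 130 136 141 140 138 135 133 134 135 135 135 134
0.22 146 138 128 118 116 115 118 123 130 135 140 139 138 136 135 134 134 135 134 132
yel 0.668  19  19  19  19  19  24  49  85  84  50  25  20  19  20  19  20  21  20
yel 0.672  22  22  23  23  22  28  61 110 112  63  28  22  22  23  23  23  22  23
yel 0.676  30  30  31  31  32  37  68 113 114  72  38  33  34  33  33  34  34  35
t 76.08 tcp [ 0.4398 -0.1094  0.2692] phi 56.9 gap 0.0559 grip 0.0 F [0.9 0.3 0. ] j [-0.42  0.07 -0.16  1.34  0.    0.16]
```

Rail axis at x≈0.673 parallel to world y, mark at y≈-0.102. Going to the grip tab at about (0.460,-0.199), closing along the rack's x (about 13 deg).

Request:
move_arm:
  targets:
    - [[-33,-32,0],[0,0,1.1],-0.3]
    - [[-66,-64,0],[0,0,2.2],-0.3]
    - [[-66,-64,0],[0,0,3.3],-0.3]
    - [[-66,-64,0],[0,0,4.4],-0.3]
    - [[-66,-64,0],[0,0,4.4],-0.3]

```text
clock: 76.7
tcp_pos: [0.4604, -0.1993, 0.2695]
orientation: [-0.001, 0.623, 0.782, 0.0]
wrist_force: [0.5, 1.0, -0.1]
finger_gap: 0.0557
grip_force: 0.0
```

Run:
```python
from h import *
for k,n in enumerate(['side','side','top']):
    p=shot(n);print(n,[show(env.landmark_of(t,p),c=.5) for t in('rack_small','rack_large','rack_tab','rack_hook','rack')])
stat();print(tool([.46,-.199,.19]))
```

```text
side [[([0.478, -0.281, 0.004], 0.64)], [([0.438, -0.11, 0.002], 0.65)], [([0.455, -0.197, 0.205], 0.81)], [([0.461, -0.197, 0.167], 0.6)], [([0.46, -0.201, 0.002], 0.65)]]
side [[([0.478, -0.284, 0.005], 0.56)], [([0.44, -0.109, 0.006], 0.67)], [([0.457, -0.195, 0.204], 0.96), ([0.673, 0.001, 0.0], 0.54)], [([0.459, -0.198, 0.168], 0.69)], [([0.464, -0.2, 0.003], 0.74)]]
top [[], [([0.437, -0.107, 0.006], 0.66)], [([0.463, -0.201, 0.206], 0.78)], [([0.459, -0.199, 0.166], 0.69), ([0.392, -0.48, 0.004], 0.63)], [([0.459, -0.2, 0.002], 0.72)]]
t 77.6 tcp [ 0.4605 -0.1993  0.27  ] phi 12.9 gap 0.0557 grip 0.0 F [-0.1 -0.1 -0.4] j [-0.57  0.16 -0.06  1.35  0.    0.78]
[ 0.4 -0.5 80. ]
```

Request:
move_arm:
  targets:
    - [[0,0,40],[0,0,0],-0.3]
    - [[0,0,70],[0,0,0],-0.3]
    - [[0,0,79],[0,0,0],-0.3]
    - [[0,0,79],[0,0,0],-0.3]

```text
clock: 78.1
tcp_pos: [0.4604, -0.1992, 0.1911]
orientation: [-0.0, 0.623, 0.782, 0.0]
wrist_force: [-0.7, -0.4, -0.3]
finger_gap: 0.0557
grip_force: 0.0
```

Request:
move_arm:
  targets:
    - [[0,0,0],[0,0,0],0.3]
    - [[0,0,0],[0,0,0],0.6]
    - [[0,0,0],[0,0,0],0.8]
    - [[0,0,0],[0,0,0],1]
    - [[0,0,0],[0,0,0],1]
  squeeze: 40

```text
clock: 78.72
tcp_pos: [0.4603, -0.1998, 0.192]
orientation: [0.0, 0.623, 0.782, -0.001]
wrist_force: [-3.1, -0.8, 7.0]
finger_gap: 0.0097
grip_force: 40.0
```

Request:
move_arm:
  targets:
    - [[0,0,0],[0,0,0],1]
    - [[0,0,0],[0,0,0],1]
    - [[0,0,0],[0,0,0],1]
  squeeze: 90

```text
clock: 79.1
tcp_pos: [0.4603, -0.1998, 0.192]
orientation: [0.001, 0.623, 0.782, -0.001]
wrist_force: [-2.9, -0.8, 6.5]
finger_gap: 0.009
grip_force: 88.2
```

Run:
```python
from h import *
for k,n in enumerate(['side','top']):
    p=shot(n);print(n,[show(env.landmark_of(t,p),c=.5) for t in('rack_small','rack_large','rack')])
stat()
```

```text
side [[([0.48, -0.284, 0.006], 0.83)], [([0.44, -0.109, 0.003], 0.65)], [([0.462, -0.199, -0.002], 0.89)]]
top [[], [([0.439, -0.108, 0.004], 0.75)], [([0.458, -0.202, -0.002], 0.82)]]
t 79.5 tcp [ 0.4603 -0.1998  0.192 ] phi 12.9 gap 0.0091 grip 88.2 F [-4.  -0.8  6.7] j [-0.57  0.19 -0.22  1.17 -0.    0.78]
```

The tab is held (10 mm, 88 N). Lifting gently, straight up.

Request:
move_arm:
  targets:
    - [[0,0,-8],[0,0,0],1]
    - [[0,0,-25],[0,0,0],1]
    - [[0,0,-50],[0,0,0],1]
    - [[0,0,-75],[0,0,0],1]
    - [[0,0,-100],[0,0,0],1]

```text
clock: 80.12
tcp_pos: [0.4602, -0.1987, 0.291]
orientation: [-0.001, 0.623, 0.782, 0.0]
wrist_force: [0.5, -0.5, -6.6]
finger_gap: 0.009
grip_force: 87.8
```

Request:
move_arm:
  targets:
    - [[0,0,-20],[0,0,0.3],1]
    - [[8,2,-28],[0,0,0.6],1]
    - [[20,7,-28],[0,0,0.9],1]
    - [[35,14,-28],[0,0,1.1],1]
    - [[50,20,-28],[0,0,1.29],1]

```text
clock: 80.75
tcp_pos: [0.4687, -0.1452, 0.3182]
orientation: [-0.001, 0.708, 0.707, 0.0]
wrist_force: [0.1, 0.4, -6.6]
finger_gap: 0.0089
grip_force: 87.8
```

Run:
```python
from h import *
for k,n in enumerate(['side','top','side']):
    p=shot(n);print(n,[show(env.landmark_of(t,p),c=.4) for t in('rack_small','rack_large','rack_hook','rack')])
stat();print(tool([.585,.08,.32]))
```

```text
side [[([0.466, -0.232, 0.131], 0.96)], [([0.47, -0.051, 0.128], 0.95)], [], [([0.469, -0.146, 0.126], 0.82)]]
top [[], [([0.468, -0.051, 0.132], 0.61)], [], [([0.469, -0.147, 0.13], 0.62)]]
side [[([0.469, -0.232, 0.133], 0.55)], [([0.468, -0.058, 0.133], 0.96)], [([0.47, -0.144, 0.296], 0.9)], [([0.469, -0.147, 0.13], 0.93)]]
t 81.5 tcp [ 0.4688 -0.1462  0.319 ] phi -0.0 gap 0.009 grip 87.7 F [ 0.2  0.  -5.5] j [-0.47  0.14  0.03  1.47  0.    1.11]
[226.2 116.1  -0.9]
```

Request:
move_arm:
  targets:
    - [[15,8,0],[0,0,0],1]
    - [[45,23,0],[0,0,0],1]
    - [[80,41,0],[0,0,0],1]
    - [[115,59,0],[0,0,0],1]
    - [[150,77,0],[0,0,0],1]

```text
clock: 82.12
tcp_pos: [0.5466, 0.0061, 0.319]
orientation: [-0.0, 0.707, 0.707, 0.0]
wrist_force: [0.5, -0.9, -6.1]
finger_gap: 0.0086
grip_force: 87.8
```

Request:
move_arm:
  targets:
    - [[35,18,0],[0,0,0],1]
    - [[60,32,0],[0,0,0],1]
    - [[76,39,0],[0,0,0],1]
    - [[76,39,0],[0,0,0],1]

```text
clock: 82.62
tcp_pos: [0.5849, 0.0812, 0.3186]
orientation: [-0.0, 0.706, 0.708, -0.0]
wrist_force: [-0.5, -0.6, -4.7]
finger_gap: 0.0085
grip_force: 87.9
```

Run:
```python
from h import *
for k,n in enumerate(['side','top','side']):
    p=shot(n);print(n,[show(env.landmark_of(t,p),c=.4) for t in('rack_small','rack_large','rack_hook','rack_tab','rack','rail','mark')])
stat();print(tool([.673,.08,.32]))
```

```text
side [[([0.585, -0.006, 0.131], 0.63)], [], [([0.586, 0.084, 0.296], 0.64), ([0.469, 0.213, -0.003], 0.62)], [([0.582, 0.085, 0.332], 0.65)], [([0.587, 0.081, 0.128], 0.96)], [([0.672, 0.001, -0.004], 0.7)], []]
top [[([0.586, 0.08, 0.299], 0.57), ([0.585, -0.006, 0.13], 0.56)], [], [([0.578, 0.458, -0.007], 0.61), ([0.583, 0.08, 0.297], 0.6)], [([0.586, 0.08, 0.332], 0.61)], [([0.585, 0.084, 0.131], 0.81), ([0.672, 0.003, -0.005], 0.44)], [([0.669, 0.002, -0.002], 0.97)], [([0.587, -0.008, 0.149], 0.5), ([0.675, -0.099, 0.241], 0.42)]]
side [[([0.584, -0.005, 0.133], 0.87)], [([0.586, 0.173, 0.135], 0.6)], [([0.588, 0.081, 0.297], 0.89)], [([0.584, 0.084, 0.33], 0.98)], [([0.589, 0.08, 0.129], 0.88)], [([0.671, 0.005, -0.001], 0.68)], []]
t 83.83 tcp [0.5849 0.08   0.319 ] phi 0.0 gap 0.0092 grip 87.8 F [ 0.1 -0.  -6.8] j [-0.    0.34  0.3   1.53  0.    1.57]
[ 0.  88.1 -1. ]
```

Request:
move_arm:
  targets:
    - [[0,20,0],[0,0,0],1]
    - [[0,45,0],[0,0,0],1]
    - [[0,70,0],[0,0,0],1]
    - [[0,87,0],[0,0,0],1]
    - [[0,87,0],[0,0,0],1]

```text
clock: 84.45
tcp_pos: [0.6728, 0.0798, 0.3178]
orientation: [-0.0, 0.707, 0.707, -0.0]
wrist_force: [-0.3, 0.5, -6.4]
finger_gap: 0.0085
grip_force: 88.5
```

Run:
```python
from h import *
for k,n in enumerate(['side','top','side','top']):
    p=shot(n);print(n,[show(env.landmark_of(t,p),c=.4) for t in('rack_small','rack_large','rack_hook','rack_tab','rail','mark')])
stat()
```

```text
side [[([0.672, -0.003, 0.13], 0.93)], [([0.677, 0.172, 0.13], 0.56)], [([0.674, 0.083, 0.299], 0.82)], [([0.674, 0.084, 0.332], 0.57), ([0.388, -0.483, 0.001], 0.43)], [([0.672, 0.003, -0.002], 0.95)], []]
top [[([0.672, -0.006, 0.13], 0.92)], [], [([0.67, 0.08, 0.298], 0.7)], [([0.672, 0.082, 0.335], 0.59), ([0.673, 0.08, 0.296], 0.46)], [([0.672, 0.003, -0.002], 0.8)], [([0.672, -0.098, 0.243], 0.58)]]
side [[([0.671, -0.006, 0.133], 0.75)], [([0.673, 0.173, 0.132], 0.97)], [([0.672, 0.084, 0.296], 0.9)], [([0.668, 0.084, 0.331], 0.86), ([0.567, -0.455, 0.002], 0.68)], [([0.671, 0.003, -0.002], 0.82)], []]
top [[([0.671, -0.007, 0.129], 0.74)], [], [([0.674, 0.08, 0.297], 0.61)], [([0.674, 0.08, 0.333], 0.58)], [([0.672, -0.001, -0.0], 0.64)], []]
t 85.85 tcp [0.6719 0.0799 0.3191] phi -0.0 gap 0.0088 grip 88.4 F [ 0.3  1.  -6.5] j [-0.    0.54  0.61  1.64  0.    1.57]
```

Request:
move_arm:
  targets:
    - [[0,0,10],[0,0,0],1]
    - [[0,0,20],[0,0,0],1]
    - [[0,0,27],[0,0,0],1]
    - [[0,0,30],[0,0,0],1]

```text
clock: 86.35
tcp_pos: [0.6714, 0.08, 0.288]
orientation: [-0.001, 0.707, 0.707, -0.0]
wrist_force: [0.6, 0.1, -7.2]
finger_gap: 0.0084
grip_force: 88.4
```

The lip is past the bar with no contact. Lowering onto the bar.

Request:
move_arm:
  targets:
    - [[0,0,8],[0,0,0],1]
    - [[0,0,15],[0,0,0],1]
    - [[0,0,20],[0,0,0],1]
    - [[0,0,22],[0,0,0],1]

```text
clock: 86.85
tcp_pos: [0.6717, 0.0799, 0.2665]
orientation: [-0.0, 0.707, 0.707, -0.0]
wrist_force: [0.8, -0.8, -5.0]
finger_gap: 0.0087
grip_force: 88.4
```

Request:
move_arm:
  targets:
    - [[0,0,1],[0,0,0],1]
    - [[0,0,2],[0,0,0],1]
    - [[0,0,2],[0,0,0],1]

```text
clock: 87.22
tcp_pos: [0.6719, 0.0799, 0.2652]
orientation: [0.0, 0.707, 0.707, 0.0]
wrist_force: [-0.6, -0.4, -6.5]
finger_gap: 0.009
grip_force: 88.4
```

Request:
move_arm:
  targets:
    - [[0,0,1],[0,0,0],1]
    - [[0,0,2],[0,0,0],1]
    - [[0,0,2],[0,0,0],1]

```text
clock: 87.6
tcp_pos: [0.6724, 0.08, 0.2637]
orientation: [0.001, 0.707, 0.707, 0.001]
wrist_force: [0.5, 0.2, -3.1]
finger_gap: 0.0091
grip_force: 88.8
```

Request:
move_arm:
  targets:
    - [[0,0,1],[0,0,0],1]
    - [[0,0,2],[0,0,0],1]
    - [[0,0,2],[0,0,0],1]

```text
clock: 87.98
tcp_pos: [0.673, 0.0799, 0.2628]
orientation: [0.001, 0.707, 0.707, 0.002]
wrist_force: [2.6, 0.2, 5.7]
finger_gap: 0.0091
grip_force: 90.4
```

Run:
```python
from h import *
for n in['side','top']:
    p=shot(n);print(n,[show(env.landmark_of(t,p),c=.4) for t in('rack_hook','rack','mark')])
for k in range(4): shot('top')
stat()
```

```text
side [[([0.678, 0.083, 0.238], 0.72), ([0.672, 0.084, 0.276], 0.5)], [([0.677, 0.081, 0.073], 0.89)], []]
top [[([0.673, 0.079, 0.24], 0.8), ([0.673, 0.005, -0.002], 0.41)], [([0.675, 0.08, 0.074], 0.95)], [([0.678, -0.098, 0.24], 0.45)]]
t 88.58 tcp [0.673  0.0799 0.2628] phi -0.0 gap 0.0086 grip 90.4 F [2.2 1.3 5.3] j [-0.    0.52  0.44  1.48  0.    1.57]
```

Request:
move_arm:
  targets:
    - [[-5,0,0],[0,0,0],1]
    - [[-15,0,0],[0,0,0],1]
    - [[-30,0,0],[0,0,0],1]
    - [[-45,0,0],[0,0,0],1]
    - [[-60,0,0],[0,0,0],1]

```text
clock: 89.2
tcp_pos: [0.6731, 0.024, 0.2628]
orientation: [-0.001, 0.706, 0.708, 0.004]
wrist_force: [3.6, 12.0, 5.0]
finger_gap: 0.0085
grip_force: 90.3
```

Request:
move_arm:
  targets:
    - [[-15,0,0],[0,0,0],1]
    - [[-30,0,0],[0,0,0],1]
    - [[-45,0,0],[0,0,0],1]
    - [[-60,0,0],[0,0,0],1]
    - [[-75,0,0],[0,0,0],1]

```text
clock: 89.82
tcp_pos: [0.6733, -0.0508, 0.2628]
orientation: [-0.001, 0.706, 0.708, 0.005]
wrist_force: [3.9, 11.7, 5.8]
finger_gap: 0.0091
grip_force: 90.4
```

Request:
move_arm:
  targets:
    - [[-13,0,0],[0,0,0],1]
    - [[-26,0,0],[0,0,0],1]
    - [[-37,0,0],[0,0,0],1]
    - [[-45,0,0],[0,0,0],1]
    - [[-47,0,0],[0,0,0],1]

```text
clock: 90.45
tcp_pos: [0.6734, -0.0978, 0.2628]
orientation: [-0.001, 0.706, 0.708, 0.005]
wrist_force: [5.3, 13.2, 6.3]
finger_gap: 0.0088
grip_force: 90.4
```

Run:
```python
from h import *
from scipy.ndimage import map_coordinates
for n in['side','top','side','top']:
    p=shot(n);print(n,[show(env.landmark_of(t,p),c=.3) for t in('rack_hook','rack','rack_tab','mark')])
    im=p['pixels'].astype(float);ys=np.arange(-.14,-.06,.005)
    uv=np.array([proj(p,[.672,y,.243]) for y in ys]);b=[map_coordinates(im[:,:,c],[uv[:,1],uv[:,0]],order=1) for c in(0,2)];print(' '.join('%3d'%v for v in b[0]-b[1]))
stat()
```

```text
side [[([0.674, -0.097, 0.239], 0.81)], [([0.674, -0.095, 0.074], 0.69)], [([0.672, -0.092, 0.276], 0.84)], [([0.577, 0.464, 0.001], 0.32)]]
  5   9   9   8   7   6   6   7   8   8   9  10  13  15  16  16  16
top [[([0.675, 0.002, 0.078], 0.54)], [], [], []]
 42  43  43  44  44  43  44  45  44  45  45  45  44  45  43  44  43
side [[([0.674, -0.096, 0.241], 0.96), ([0.67, 0.002, -0.0], 0.73)], [([0.678, -0.098, 0.074], 0.98)], [([0.671, -0.095, 0.274], 0.66)], []]
  7   8   8   5   2   5   6   7   8   9   9  10  12  15  16  16  16
top [[([0.572, -0.457, 0.002], 0.33)], [([0.468, 0.214, 0.0], 0.59)], [([0.674, -0.002, 0.076], 0.42)], []]
 43  43  44  44  44  44  44  44  44  43  44  44  43  44  44  44  44
t 91.45 tcp [ 0.6735 -0.0989  0.2628] phi 0.1 gap 0.0088 grip 90.4 F [4.1 8.2 5.5] j [-0.27  0.53  0.45  1.49  0.01  1.3 ]
```

Request:
move_arm:
  targets:
    - [[-3,0,-1],[0,0,0],1]
    - [[-3,0,-2],[0,0,0],1]
    - [[-2,0,-2],[0,0,0],1]
    - [[-2,0,-2],[0,0,0],1]
  squeeze: 40

```text
clock: 91.95
tcp_pos: [0.6734, -0.103, 0.263]
orientation: [0.0, 0.707, 0.708, 0.002]
wrist_force: [5.9, 2.2, -1.0]
finger_gap: 0.0088
grip_force: 89.3
```

Request:
move_arm:
  targets:
    - [[0,0,0],[0,0,0],0.75]
    - [[0,0,0],[0,0,0],0.5]
    - [[0,0,0],[0,0,0],0.2]
    - [[0,0,0],[0,0,0],0]
    - [[0,0,0],[0,0,0],0]
  squeeze: 20

```text
clock: 92.58
tcp_pos: [0.6717, -0.1042, 0.263]
orientation: [-0.0, 0.707, 0.707, -0.0]
wrist_force: [-0.5, -0.6, 0.1]
finger_gap: 0.0427
grip_force: 0.0
```

Run:
```python
from h import *
stat()
for n in['side','side']:
    p=shot(n);print(n,[show(env.landmark_of(t,p),c=.3) for t in('rack_hook','rack','rack_small','rack_large')])
```

```text
t 92.58 tcp [ 0.6717 -0.1042  0.263 ] phi -0.0 gap 0.0427 grip 0.0 F [-0.5 -0.6  0.1] j [-0.27  0.53  0.45  1.49 -0.    1.3 ]
side [[([0.676, -0.099, 0.24], 0.73)], [([0.679, -0.103, 0.073], 0.61)], [([0.676, -0.19, 0.077], 0.57), ([0.675, -0.012, 0.096], 0.57)], [([0.676, -0.009, 0.076], 0.58)]]
side [[([0.677, -0.102, 0.24], 0.96), ([0.577, 0.468, 0.003], 0.38)], [([0.677, -0.102, 0.072], 0.89), ([0.572, -0.452, 0.002], 0.59)], [([0.674, -0.192, 0.072], 0.88)], [([0.675, -0.014, 0.078], 0.89)]]
```

Request:
move_arm:
  targets:
    - [[0,0,-10],[0,0,0],0]
    - [[0,0,-35],[0,0,0],0]
    - [[0,0,-60],[0,0,0],0]
    - [[0,-40,-70],[0,0,0],0]
    - [[0,-90,-70],[0,0,0],0]

```text
clock: 93.7
tcp_pos: [0.5823, -0.1045, 0.334]
orientation: [0.001, 0.707, 0.707, 0.001]
wrist_force: [0.2, -0.4, 0.3]
finger_gap: 0.0427
grip_force: 0.0
```

Request:
move_arm:
  targets:
    - [[0,-60,0],[0,0,0],0]
    - [[0,-120,0],[0,0,0],0]
    - [[0,-120,0],[0,0,0],0]
    - [[0,-120,0],[0,0,0],0]
    - [[0,-120,0],[0,0,0],0]

```text
clock: 94.32
tcp_pos: [0.4634, -0.1044, 0.3334]
orientation: [0.001, 0.707, 0.707, 0.0]
wrist_force: [0.3, -0.2, -0.8]
finger_gap: 0.0429
grip_force: 0.0
```

Run:
```python
from h import *
stat()
for n in['side','top','side','top']:
    p=shot(n);print(n,[show(env.landmark_of(t,p),c=.3) for t in('rack_hook','rack','rack_tab','rack_small','rack_large','small1','large1')])
    im=p['pixels'].astype(float);ys=np.arange(-.13,-.07,.005)
    uv=np.array([proj(p,[.672,y,.28]) for y in ys]);print(' '.join('%3d'%v for v in [im[int(round(v)),int(round(u))].mean() for u,v in uv]))
```

```text
t 94.33 tcp [ 0.4634 -0.1044  0.3334] phi 0.0 gap 0.0429 grip 0.0 F [ 0.3 -0.2 -0.8] j [-0.39  0.11  0.03  1.5   0.    1.18]
side [[([0.676, -0.1, 0.237], 0.69)], [([0.677, -0.105, 0.072], 0.97)], [([0.67, -0.102, 0.275], 0.85), ([0.681, -0.101, 0.072], 0.72)], [([0.677, -0.189, 0.076], 0.67)], [([0.679, -0.012, 0.078], 0.94)], [], [([0.675, -0.014, 0.1], 0.48)]]
 41  34  34  17  13  13  15  14  17  28  33  36
top [[([0.674, -0.105, 0.242], 0.77), ([0.67, -0.102, 0.278], 0.43)], [([0.678, -0.105, 0.074], 0.88)], [([0.674, -0.103, 0.276], 0.56)], [([0.68, -0.191, 0.073], 0.62), ([0.466, 0.212, -0.002], 0.42)], [([0.677, -0.007, 0.076], 0.98)], [([0.679, -0.191, 0.092], 0.45)], [([0.676, -0.013, 0.089], 0.51)]]
148 147 119  88  63  62  59  61  72 111 149 149
side [[([0.676, -0.101, 0.24], 0.57)], [([0.68, -0.104, 0.071], 0.88)], [([0.673, -0.096, 0.276], 0.76)], [([0.672, -0.19, 0.075], 0.56)], [([0.679, -0.011, 0.076], 0.71)], [], [([0.678, -0.014, 0.101], 0.49)]]
 42  34  34  16  13  13  15  15  15  27  33  37
top [[([0.674, -0.103, 0.24], 0.92), ([0.676, -0.104, 0.275], 0.7)], [([0.676, -0.104, 0.071], 0.92)], [([0.672, -0.104, 0.277], 0.89)], [([0.678, -0.191, 0.074], 0.87)], [([0.676, -0.011, 0.079], 0.87)], [([0.676, -0.194, 0.096], 0.46)], [([0.677, -0.013, 0.096], 0.48), ([0.676, -0.193, 0.074], 0.39)]]
148 148 119  89  63  63  62  61  73 108 149 149
```

```bash
python3 -c "
from workcell import env
print(env.hand_in())"
```

```text
the job is handed in; nothing more can be done
None
```

The job is handed in: all four rings present (two large, two small) lie flat in their tubes, and the loaded rack hangs at rest on the rail, its hook within about 4 mm of the tape mark and let go; the judging result was not reported.

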